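Load the meter charging rack and dock it

TASK

Put the handheld meters on charge: first take the tea canister off the track and stand it back upright on the tea tray. Then lay every meter on the sloping charging rack, one centred on each pad, screen up, head up the slope and foot down at the lip; when all are loaded, push the rack along its track fully home against the dock, and only then throw the dock's power lever over to on. Leave the other things on the desk and tray where they are.

Things in the scene. Friction and masses are not known exactly. Their poses are not given: they have to be found in the camera images.
- track: Charging station fixed on the desk. Flat track plate 130 mm (x) by 620 mm (y), 10 mm thick, rails 5 mm high along both edges. At its -y end the dock, a block 120 x 80 mm (x, y), top 50 mm above the desk, centre at y = -286 mm; the rack comes up to its face. Origin on the desk, mid track; x level, about away from the robot, y along the track (about the robot's left), z up.
- rack (a joint): How far the charging rack has slid along the track towards the dock (along the track's -y), m: 0 = loading end, 0.14 = fully home against the dock's end stop. Moves stiffly with about 4 N of friction and stays where it is left.
- rack_mid (a point): Centre of the rack's underside, 10 mm above the desk; axes as the track's. Rack 392 x 125 mm; its deck slopes 14 degrees (0.244 rad), low side towards the robot (-x). On it four rubber pads (the bays), 36 mm wide (y), 104 long, 94 apart, 4 mm above the deck; midway between and outside them ribs 3 mm thick, 7 mm higher than the pads; along the low edge a lip 8 mm thick, 10 mm higher than the pads.
- rack_push (a point): Middle of the outer (+y) face of the upright plate at the rack's end away from the dock, 65 mm above the desk: push here, along the track's -y, to slide the rack. The plate is 12 mm thick, 110 mm wide (x) and reaches from 11 to 83 mm above the desk. Axes as the track's.
- power (a joint): Angle of the dock's power switch, a toggle lever, rad: 0 = off, leaning 0.5 rad towards the robot (-x of the track); 1.0 = on, leaning 0.5 rad away. Light (about 1 N at the knob); stays where it is left.
- canister: Round steel tea canister with dark lid, 82 mm high, 54 mm across (lid, the top 16 mm, 56 mm), about 0.1 to 0.23 kg, left standing on the track plate between rack and dock. Origin: centre of its underside, z up.
- tray: Dark wooden tea tray fixed on the desk, 190 mm (x) x 300 mm (y), rim 12 mm high, 4 mm thick; inner floor 4 mm above the desk. Origin: centre of its underside, x about away from the robot, y to its left. A fixed steel kettle (116 mm across, 180 mm high) stands on it at (20, 82) mm, a cup near (53, -20) mm; the floor round (-15, -85) mm is clear.
- bay0 (a point): Charging bay 0 of 4, counted along the rack's y from its dock end: where the centre of a meter's underside lies, on the pad, when its foot touches the lip and it is centred across the pad. The point's axes are the track's (level, not sloped): up the slope is (cos 14, 0, sin 14 degrees) in them.
- bay1 (a point): Charging bay 1 of 4, counted along the rack's y from its dock end: where the centre of a meter's underside lies, on the pad, when its foot touches the lip and it is centred across the pad. The point's axes are the track's (level, not sloped): up the slope is (cos 14, 0, sin 14 degrees) in them.
- bay2 (a point): Charging bay 2 of 4, counted along the rack's y from its dock end: where the centre of a meter's underside lies, on the pad, when its foot touches the lip and it is centred across the pad. The point's axes are the track's (level, not sloped): up the slope is (cos 14, 0, sin 14 degrees) in them.
- bay3 (a point): Charging bay 3 of 4, counted along the rack's y from its dock end: where the centre of a meter's underside lies, on the pad, when its foot touches the lip and it is centred across the pad. The point's axes are the track's (level, not sloped): up the slope is (cos 14, 0, sin 14 degrees) in them.
- meter0: Handheld meter, a flat white plastic box 90 mm (x) x 46 mm (y) x 24 mm (z), 0.12 kg, with screen and keys on its top (+z). Origin: centre of its underside. x points to the screen end, the head; the -x end is the foot, with the charging contacts. May be absent (None).
- meter1: Handheld meter, a flat white plastic box 90 mm (x) x 46 mm (y) x 24 mm (z), 0.12 kg, with screen and keys on its top (+z). Origin: centre of its underside. x points to the screen end, the head; the -x end is the foot, with the charging contacts. May be absent (None).
- meter2: Handheld meter, a flat white plastic box 90 mm (x) x 46 mm (y) x 24 mm (z), 0.12 kg, with screen and keys on its top (+z). Origin: centre of its underside. x points to the screen end, the head; the -x end is the foot, with the charging contacts. May be absent (None).
- meter3: Handheld meter, a flat white plastic box 90 mm (x) x 46 mm (y) x 24 mm (z), 0.12 kg, with screen and keys on its top (+z). Origin: centre of its underside. x points to the screen end, the head; the -x end is the foot, with the charging contacts. May be absent (None).
- cup: White cup without handle, 64 mm across, 55 mm high, standing on the far part of the tea tray. It is a bystander: leave it alone. Origin: centre of its underside.
- pen_tin: Open tin, 74 mm across and 100 mm high, with pens in it (150 mm in all), behind the track. It is a bystander: leave it alone. Origin: centre of its underside.
- pill_jar: Small white jar, 52 mm across, 75 mm high, behind the track. It is a bystander: leave it alone. Origin: centre of its underside.
- sanitizer: Clear bottle, 60 mm across, 150 mm high, behind the track. It is a bystander: leave it alone. Origin: centre of its underside.
- tape_roll: Roll of tape lying flat, 64 mm across, 20 mm high, between the meters and the tea tray. It is a bystander: leave it alone. Origin: centre of its underside.
- gauze_box: Small cardboard box 70 x 50 x 25 mm, behind the track to the left. It is a bystander: leave it alone. Origin: centre of its underside.
- plaster_box: White box 60 x 90 x 30 mm, on the desk to the right of the meters. It is a bystander: leave it alone. Origin: centre of its underside.
- power_tip (a point): Outer end of the lever of the power switch, the centre of its round knob, 26 mm across, 70 mm from the pivot. The pivot lies along the track's y, 72 mm above the desk, on a block 70 x 50 x 25 mm (x, y, z) on the dock's top at (-25, -286) mm in the track's frame. Rod 10 mm thick. At rest off the knob is about 133 mm above the desk.

How it is judged:
On the way, in this order (a step that is already met when the one before it is completed fails the run):
1. the tea canister stands upright on the tea tray, released (x of canister in the frame of tray between -0.085 and 0.085 m and y of canister in the frame of tray between -0.14 and 0.14 m and z of canister in the frame of tray below 0.01 m and angle between canister's own z axis and vertical below 0.15 rad and linear speed of canister below 0.02 m/s and contact force between the fingers and canister below 0.1 N), for 0.2 s.
2. every meter lies in a bay of the rack, screen up and foot at the lip (((distance between meter0 and bay0 below 0.015 m and angle between the y axis of meter0 and the y axis of bay0, either way round below 0.17 rad) or (distance between meter0 and bay1 below 0.015 m and angle between the y axis of meter0 and the y axis of bay1, either way round below 0.17 rad) or (distance between meter0 and bay2 below 0.015 m and angle between the y axis of meter0 and the y axis of bay2, either way round below 0.17 rad) or (distance between meter0 and bay3 below 0.015 m and angle between the y axis of meter0 and the y axis of bay3, either way round below 0.17 rad)) and angle between meter0's own x axis and vertical between 1.2 and 1.45 rad and angle between each of meter0, meter1, meter2, meter3's own z axis and vertical below 0.4 rad and ((distance between meter1 and bay0 below 0.015 m and angle between the y axis of meter1 and the y axis of bay0, either way round below 0.17 rad) or (distance between meter1 and bay1 below 0.015 m and angle between the y axis of meter1 and the y axis of bay1, either way round below 0.17 rad) or (distance between meter1 and bay2 below 0.015 m and angle between the y axis of meter1 and the y axis of bay2, either way round below 0.17 rad) or (distance between meter1 and bay3 below 0.015 m and angle between the y axis of meter1 and the y axis of bay3, either way round below 0.17 rad)) and angle between meter1's own x axis and vertical between 1.2 and 1.45 rad and ((distance between meter2 and bay0 below 0.015 m and angle between the y axis of meter2 and the y axis of bay0, either way round below 0.17 rad) or (distance between meter2 and bay1 below 0.015 m and angle between the y axis of meter2 and the y axis of bay1, either way round below 0.17 rad) or (distance between meter2 and bay2 below 0.015 m and angle between the y axis of meter2 and the y axis of bay2, either way round below 0.17 rad) or (distance between meter2 and bay3 below 0.015 m and angle between the y axis of meter2 and the y axis of bay3, either way round below 0.17 rad)) and angle between meter2's own x axis and vertical between 1.2 and 1.45 rad and ((distance between meter3 and bay0 below 0.015 m and angle between the y axis of meter3 and the y axis of bay0, either way round below 0.17 rad) or (distance between meter3 and bay1 below 0.015 m and angle between the y axis of meter3 and the y axis of bay1, either way round below 0.17 rad) or (distance between meter3 and bay2 below 0.015 m and angle between the y axis of meter3 and the y axis of bay2, either way round below 0.17 rad) or (distance between meter3 and bay3 below 0.015 m and angle between the y axis of meter3 and the y axis of bay3, either way round below 0.17 rad)) and angle between meter3's own x axis and vertical between 1.2 and 1.45 rad and linear speed of each of meter0, meter1, meter2, meter3 below 0.02 m/s and contact force between the fingers and meter0 below 0.1 N and contact force between the fingers and meter1 below 0.1 N and contact force between the fingers and meter2 below 0.1 N and contact force between the fingers and meter3 below 0.1 N), for 0.2 s.
3. the loaded rack is fully home against the dock (value of joint rack above 0.134 m), for 0.2 s.
4. the power lever is on (value of joint power above 0.8 rad), for 0.2 s.
At the end, for the whole second after the job is handed in: The canister stands upright on the tray; every meter present lies still on a pad of its own, within 15 mm of the bay point and 0.17 rad of straight, screen up and foot at the lip; the rack is within 6 mm of its end stop at the dock; the lever is past 0.8 rad (x of canister in the frame of tray between -0.085 and 0.085 m and y of canister in the frame of tray between -0.14 and 0.14 m and z of canister in the frame of tray below 0.01 m and angle between canister's own z axis and vertical below 0.15 rad and linear speed of each of canister, meter0, meter1, meter2, meter3 below 0.02 m/s and ((distance between meter0 and bay0 below 0.015 m and angle between the y axis of meter0 and the y axis of bay0, either way round below 0.17 rad) or (distance between meter0 and bay1 below 0.015 m and angle between the y axis of meter0 and the y axis of bay1, either way round below 0.17 rad) or (distance between meter0 and bay2 below 0.015 m and angle between the y axis of meter0 and the y axis of bay2, either way round below 0.17 rad) or (distance between meter0 and bay3 below 0.015 m and angle between the y axis of meter0 and the y axis of bay3, either way round below 0.17 rad)) and angle between meter0's own x axis and vertical between 1.2 and 1.45 rad and angle between each of meter0, meter1, meter2, meter3's own z axis and vertical below 0.4 rad and ((distance between meter1 and bay0 below 0.015 m and angle between the y axis of meter1 and the y axis of bay0, either way round below 0.17 rad) or (distance between meter1 and bay1 below 0.015 m and angle between the y axis of meter1 and the y axis of bay1, either way round below 0.17 rad) or (distance between meter1 and bay2 below 0.015 m and angle between the y axis of meter1 and the y axis of bay2, either way round below 0.17 rad) or (distance between meter1 and bay3 below 0.015 m and angle between the y axis of meter1 and the y axis of bay3, either way round below 0.17 rad)) and angle between meter1's own x axis and vertical between 1.2 and 1.45 rad and ((distance between meter2 and bay0 below 0.015 m and angle between the y axis of meter2 and the y axis of bay0, either way round below 0.17 rad) or (distance between meter2 and bay1 below 0.015 m and angle between the y axis of meter2 and the y axis of bay1, either way round below 0.17 rad) or (distance between meter2 and bay2 below 0.015 m and angle between the y axis of meter2 and the y axis of bay2, either way round below 0.17 rad) or (distance between meter2 and bay3 below 0.015 m and angle between the y axis of meter2 and the y axis of bay3, either way round below 0.17 rad)) and angle between meter2's own x axis and vertical between 1.2 and 1.45 rad and ((distance between meter3 and bay0 below 0.015 m and angle between the y axis of meter3 and the y axis of bay0, either way round below 0.17 rad) or (distance between meter3 and bay1 below 0.015 m and angle between the y axis of meter3 and the y axis of bay1, either way round below 0.17 rad) or (distance between meter3 and bay2 below 0.015 m and angle between the y axis of meter3 and the y axis of bay2, either way round below 0.17 rad) or (distance between meter3 and bay3 below 0.015 m and angle between the y axis of meter3 and the y axis of bay3, either way round below 0.17 rad)) and angle between meter3's own x axis and vertical between 1.2 and 1.45 rad and value of joint rack above 0.134 m and value of joint power above 0.8 rad); the robot touches nothing.
It fails at once if a bystander is moved more than 50 mm or knocked over (distance of any of cup, pen_tin, pill_jar, sanitizer, tape_roll, gauze_box, plaster_box from where it was at the start of the episode above 0.05 m or angle between any of cup, pen_tin, pill_jar, sanitizer, tape_roll, gauze_box, plaster_box's own z axis and vertical above 0.6 rad).
Of meter0, meter1, meter2, meter3 only 3 to 4 are there at a start; the rules pass over those that are not, and their reading is None.
At some moment in a run one of meter0, meter1, meter2, meter3 may be knocked a few centimetres aside while the robot is not near it.
It also fails if it takes over 208 s, if anything falls off the work surface, if the arm or the gripper's body presses on something with over 40 N, if the wrist force passes 120 N, or if a joint passes its speed limit or range.

ROBOT

A 7-joint arm with a two-finger parallel gripper is mounted at the origin on the work surface. World frame = base frame: x ahead of the robot, y to its left, z up, the work surface at z = 0. Lengths are in m, angles in rad, forces in N, time in s.
With the tool pointing down it reaches from about 0.4 to 0.85 m from the base axis. Payload 10.4 kg.
Tool frame: the origin (TCP) lies midway between the tips of the shut fingers; the grasp point (between the pads) lies 19 mm behind it; z points along the fingers, y is the line along which they close (so a half turn about z gives the same grasp; the last joint's range is limited). The gripper opens to 87 mm and grips with 3 to 60 N. Pads are 19 mm wide; open, the fingers measure 117 mm over their backs; the gripper's body (75 mm by 190 mm) begins 51 mm behind the grasp point.
Start: joints at [1.107, 0.332, -0.065, 1.46, 0.022, 1.35, -0.088], TCP at [0.267, -0.565, 0.223] pointing down, gripper open.
Joint ranges: [-2.6, 2.6], [-0.5, 2.12], [-1.47, 1.34], [0.16, 2.42], [-1.27, 4.41], [0.06, 2.06], [-2.6, 2.6]. Speed limits (rad/s): [2.22, 2.22, 2.79, 2.79, 3.14, 3.14, 3.14].

INTERFACE

Orientations are given as [roll, pitch, yaw] about the fixed x, y, z axes, in that order (R = Rz(yaw) Ry(pitch) Rx(roll)).
In Python, from plant import get_obs, camera, bot gives the robot as it stands.
- The arm moves only by the tool carry_out, never from a script. Its arguments are lists of equal length, an entry for each row: "dp": the shift along the tool's x, y, z as a fraction of full scale, a list of three; "dr": the turn, a rotation vector about the tool's x, y, z as a fraction of full scale, a list of three; "jaw": the opening, from -1 (shut) to 1 (fully open). In form: {"dp": [[x, y, z], ...], "dr": [[ax, ay, az], ...], "jaw": [jaw, ...]}. A call has exactly 5 rows; each row shifts and turns the commanded pose from where the row before left it, along the tool's axes as they then stand; what a row does not reach is not made up. Full scale, the value 1, is 0.25 m for a shift and 2 pi rad for a turn. A row lasts 1/10 s, in which the tool goes at most 50 mm and 8.59 degrees, less where a joint would pass 70% of its speed; a pose out of reach is approached as far as the arm can. A call with a number of a shift or a turn outside -1 to 1 is refused whole. A call with a gripper value outside its range is refused whole. The fingers move at their own pace and stop on an object; the grip force is fixed at half the most. Time passes only in rows, so rows that do not move let the fingers close, or fill a call up. It gives the time, the measured TCP pose, the force, the opening and the grip force at its end, in the units of the state.
- get_obs(): the state, without advancing time (a new reading comes with each control period).
- camera(name): name is "scene" or "top"; returns a dict with "pixels" (480x640x3 uint8, blue, green, red), "vfov" (degrees; the focal length in pixels is half the picture's height over the tangent of half this angle, whatever the lens; pixels are square), "cx", "cy" (the principal point, pixels), "k1" (the pictures are not rectified: a ray, as slopes to the right and down, at radius r is drawn at 1 + k1 r^2 times it, then the intrinsics apply), "xyz" and "orientation" of the camera in the world. Camera axes: x right, y up, looking along -z (the intrinsics and any distortion apply to the point x, -y, -z); pixel columns grow to the right and rows downward; lengths in m; the calibration is good to about 2 mm. A picture is of the moment at which its call begins. There is no depth.
- bot.job_done(): hands the job in; it is judged then, once.
The state is a dict: "t": time; "joints": joint angles; "joint_vel": joint speeds; "effort": joint torques, N m; "tcp_pos": TCP position; "ee_rot": TCP orientation; "force": force on the tool from outside, world axes, zero at the start; "torque": the same for the moment, N m; "opening": finger opening in m; "finger_force": force on a finger pad.
Only numpy, scipy, OpenCV 4.12 (cv2) and the standard library are available. Lean on these libraries where they do the work, as an engineer would, in place of code of your own. Each camera call takes 0.05 s, during which the arm holds its last target. There are 200 camera calls.

## Working session

There is one attempt and no reset: what is moved stays moved. The work goes in short steps, Python scripts to look and compute and a tool call to move; the robot and the scene stay as the last step left them, time stands still between calls to the robot, and variables do not carry over. Pictures are saved under pics/ and viewed, at most 14 in all, crops included, and the job is handed in when it is done.

Besides the shell and the picture viewer there is one more tool, called after ">>>" as name(argument=value, ...) on one line, values as JSON. carry_out: Moves the arm, as the interface text tells. Shift numbers are shares of 0.25 m and turn numbers shares of 2 pi rad, none past 1 either way. Its arguments: {"type":"object","properties":{"dp":{"type":"array","items":{"type":"array","items":{"type":"number","minimum":-1,"maximum":1}}},"dr":{"type":"array","items":{"type":"array","items":{"type":"number","minimum":-1,"maximum":1}}},"jaw":{"type":"array","items":{"type":"number"}}},"required":["dp","dr","jaw"]}

```bash
ls; mkdir -p pics; cat > h.py <<'E'
import numpy as np, cv2
from plant import get_obs, camera, bot
from scipy.spatial.transform import Rotation as R
def rot(o):
    o=np.array(o)
    if o.shape==(3,3): return o
    return R.from_quat(o).as_matrix() if o.size==4 else R.from_euler('xyz',o).as_matrix()
def K(c):
    h,w=c['pixels'].shape[:2]; f=h/2/np.tan(np.radians(c['vfov'])/2)
    return f
def ray(c,u,v):
    f=K(c); d=np.array([(u-c['cx'])/f,(v-c['cy'])/f]); s=d.copy()
    for _ in range(30): s=d/(1+c['k1']*(s@s))
    r=rot(c['orientation'])@np.array([s[0],-s[1],-1]); return np.array(c['xyz']),r
def onz(c,u,v,z):
    o,r=ray(c,u,v); return o+r*(z-o[2])/r[2]
def proj(c,p):
    q=rot(c['orientation']).T@(np.array(p)-c['xyz']); s=np.array([q[0],-q[1]])/-q[2]
    s=s*(1+c['k1']*(s@s)); return s*K(c)+[c['cx'],c['cy']]
E
python3 - <<'E'
from h import *
for n in('top','scene'):
    c=camera(n); cv2.imwrite(f'pics/{n}0.png',c['pixels']); print(n,{k:v for k,v in c.items() if k!='pixels'})
print(get_obs())
E
```

```text
pics
top {'vfov': 49.014850271812776, 'cx': 315.79637714514814, 'cy': 236.65298611487472, 'k1': 0.013430318451870033, 'xyz': array([0.34669116, 0.02560261, 1.26774323]), 'orientation': array([ 2.19821028e-01, -8.85486787e-04, -1.63564991e+00])}
scene {'vfov': 46.797739868895185, 'cx': 326.03849827705886, 'cy': 239.0783929329182, 'k1': -0.005959685655895065, 'xyz': array([1.4764466 , 0.68600771, 1.16894842]), 'orientation': array([0.79782436, 0.01311613, 2.19648583])}
{'t': 0.1, 'joints': array([ 1.10737065,  0.33281821, -0.06469908,  1.46083986,  0.02161923,
        1.34990301, -0.08850952]), 'joint_vel': array([-0.0020684 , -0.00058655, -0.00011947, -0.00242186, -0.00024156,
        0.00070889, -0.0011774 ]), 'effort': array([ 1.20831661e-03, -6.24547505e+01,  2.43530818e-02, -3.90719604e+01,
       -6.13808795e-02,  3.65993183e-02,  4.31469482e-05]), 'tcp_pos': array([ 0.26652436, -0.56494637,  0.22183589]), 'ee_rot': array([-3.14032257e+00,  7.58434286e-05,  4.40838410e-01]), 'force': array([-0.54785061,  0.26190258, -0.33566946]), 'torque': array([ 0.03862896, -0.04860028,  0.0369244 ]), 'finger_force': 0.0, 'opening': 0.08705599858436706}
```

View pics/top0.png

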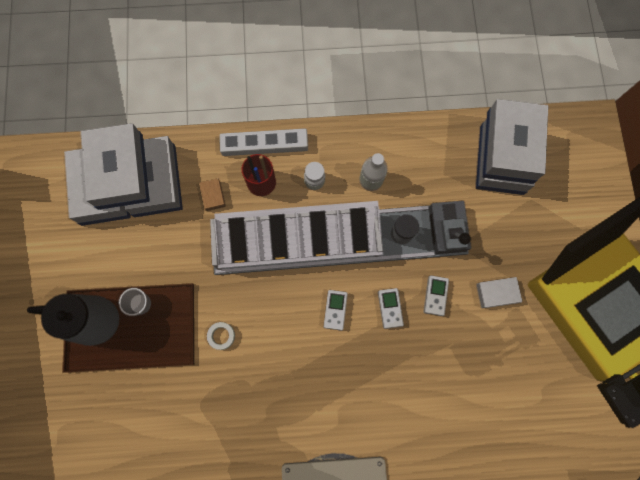

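View pics/scene0.png

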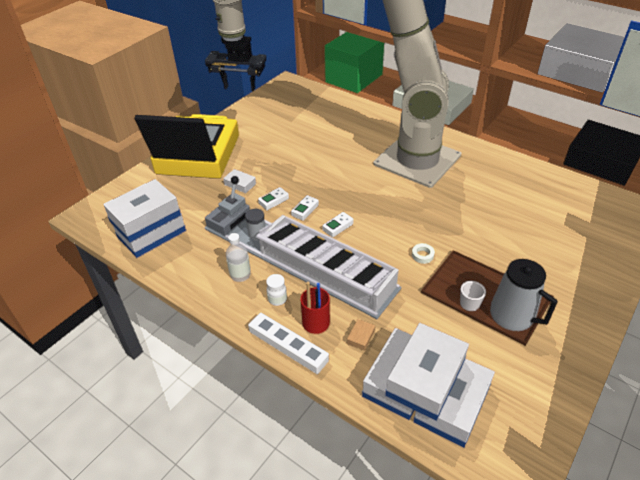

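Top view: three meters at about (336,310), (391,308) and (437,296), heads up the picture (+x). The canister is at (405,228), the tray at (130,328), and the lever knob at (464,239). Next I'll measure these.

```bash
cat > meas.py <<'E'
from h import *
def blobs(mask,amin,amax,roi):
    m=np.zeros_like(mask); x0,y0,x1,y1=roi; m[y0:y1,x0:x1]=mask[y0:y1,x0:x1]
    cs,_=cv2.findContours(m,cv2.RETR_EXTERNAL,cv2.CHAIN_APPROX_NONE)
    return [k for k in cs if amin<cv2.contourArea(k)<amax]
def meters(c,z=.024,roi=(300,255,470,345)):
    p=c['pixels']; g=p.astype(int)
    h=cv2.cvtColor(p,cv2.COLOR_BGR2HSV)
    m=((g.min(2)>135)&(h[...,1]<45)).astype(np.uint8)*255
    out=[]
    for k in blobs(m,250,1500,roi):
        w=np.array([onz(c,*q[0],z)[:2] for q in cv2.convexHull(k)])
        r=cv2.minAreaRect((w*1000).astype(np.float32))
        (cx,cy),(a,b),t=r
        if a<b: t+=90
        out.append((round(cx),round(cy),round(max(a,b)),round(min(a,b)),round((t+90)%180-90,1)))
    return out
E
python3 - <<'E'
from meas import *
c=camera('top'); s=camera('scene')
print('meters',meters(c))
def dark(c,roi,amin,amax,t=45):
    g=c['pixels'].astype(int).max(2); return blobs((g<t).astype(np.uint8)*255,amin,amax,roi)
for n,q,roi in(('top',c,(215,200,385,270)),('scene',s,(255,220,400,295))):
    for k in dark(q,roi,100,2500):
        r=cv2.minAreaRect(k); print(n,[np.round(x,1) for x in r],np.round(cv2.boxPoints(r)).tolist())
P=cv2.resize(c['pixels'][190:340,200:480],None,fx=2.8,fy=2.8,interpolation=cv2.INTER_CUBIC); cv2.imwrite('pics/t1.png',P)
P=cv2.resize(s['pixels'][165:315,200:410],None,fx=3.8,fy=3.8,interpolation=cv2.INTER_CUBIC); cv2.imwrite('pics/s1.png',P)
E
```

```text
meters [(447, -27, 88, 44, -11.2), (443, -157, 87, 44, 3.8), (465, -268, 87, 43, -13.4)]
top [array([237.6, 239.5]), array([42.4, 14.2]), np.float64(85.0)] [[229.0, 219.0], [243.0, 218.0], [247.0, 260.0], [232.0, 261.0]]
top [array([278.2, 236.3]), array([42.6, 14. ]), np.float64(85.2)] [[269.0, 216.0], [283.0, 214.0], [287.0, 257.0], [273.0, 258.0]]
top [array([318.6, 233.2]), array([42.8, 13.9]), np.float64(85.2)] [[310.0, 212.0], [324.0, 211.0], [327.0, 254.0], [314.0, 255.0]]
top [array([359. , 229.6]), array([42., 14.]), np.float64(85.6)] [[350.0, 209.0], [364.0, 208.0], [368.0, 250.0], [354.0, 251.0]]
scene [array([367.5, 273.5]), array([10.5, 27.8]), np.float64(50.2)] [[354.0, 278.0], [375.0, 261.0], [382.0, 269.0], [360.0, 286.0]]
scene [array([338.1, 259.2]), array([ 9.6, 28.4]), np.float64(53.1)] [[324.0, 264.0], [347.0, 247.0], [352.0, 254.0], [330.0, 272.0]]
scene [array([310. , 245.5]), array([ 8.6, 28.3]), np.float64(56.3)] [[296.0, 250.0], [319.0, 234.0], [324.0, 241.0], [301.0, 257.0]]
scene [array([283.4, 232.4]), array([ 8. , 29.4]), np.float64(58.4)] [[269.0, 237.0], [294.0, 221.0], [298.0, 228.0], [273.0, 244.0]]
```

View pics/t1.png

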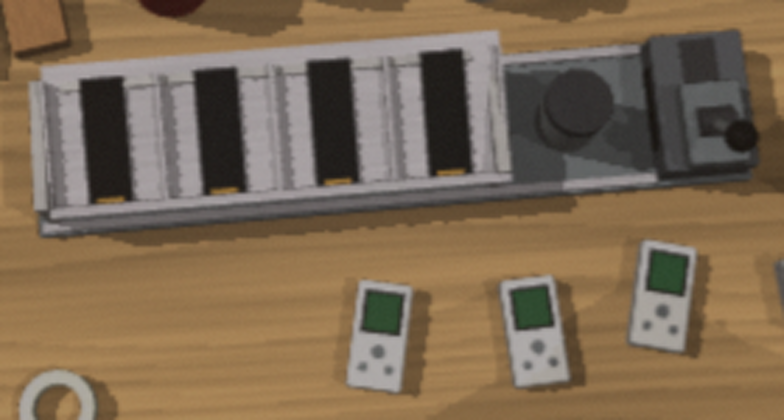

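View pics/s1.png

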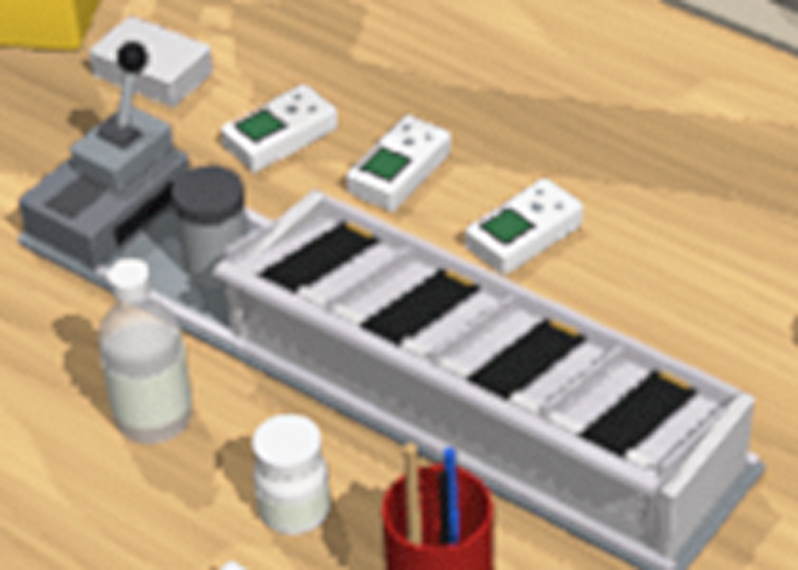

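Both crops agree: four pads with their gold contacts at the low side, the canister between rack and dock, and the knob (464,239 in top) leaning towards the robot. Now to triangulate the points.

```bash
cat > m2.py <<'E'
from meas import *
def tri(c,u,s,v):
    A=np.zeros((3,3));b=np.zeros(3);rs=[]
    for q,w in((c,u),(s,v)):
        o,r=ray(q,*w); r=r/np.linalg.norm(r); M=np.eye(3)-np.outer(r,r); A+=M;b+=M@o; rs.append((o,M))
    p=np.linalg.solve(A,b); return p,[np.linalg.norm(M@(p-o)) for o,M in rs]
E
python3 - <<'E'
from m2 import *
c=camera('top'); s=camera('scene')
T=[(237.6,239.5),(278.2,236.3),(318.6,233.2),(359,229.6)];S=[(367.5,273.5),(338.1,259.2),(310,245.5),(283.4,232.4)]
P=[]
for a,b in zip(T,S):
    p,e=tri(c,a,s,b); P.append(p); print('pad',p.round(4),np.round(e,4))
P=np.array(P); d=P[0]-P[3]; print('track y dir yaw',np.arctan2(-d[0],d[1]),'spacing',np.linalg.norm(d)/3)
z=P[:,2].mean()
print('black on z', [onz(c,*a,z).round(4) for a in T])
# knob
def bl(q,roi,t=40,amin=20,amax=900):
    g=q['pixels'].astype(int).max(2); return [cv2.minEnclosingCircle(k) for k in blobs((g<t).astype(np.uint8)*255,amin,amax,roi)]
kt=bl(c,(452,228,478,250)); ks=bl(s,(226,170,245,190)); print(kt,ks)
if kt and ks: print('knob',tri(c,kt[0][0],s,ks[0][0]))
# pins by crop px
def tp(x,y): return (200+x/2.8,190+y/2.8)
def sp(x,y): return (200+x/3.8,165+y/3.8)
for n,a,b in(('lid',tp(579,103),sp(208,190)),('rackcornerFarDock',tp(497,33),sp(222,268)),('endplate top near',tp(36,83),sp(662,488)),('plate near',tp(40,208),sp(750,398)),('knob',tp(741,136),sp(132,57))):
    p,e=tri(c,a,s,b); print(n,p.round(4),np.round(e,4))
print('lid at z.082',onz(c,*tp(579,103),.082))
for n,a in(('plateNW',(41,236)),('plateSE',(755,180))): print(n,onz(c,*tp(*a),.005))
# tray
h=cv2.cvtColor(c['pixels'],cv2.COLOR_BGR2HSV); g=c['pixels'].astype(int)
m=((g.max(2)<75)).astype(np.uint8)*255
k=max(blobs(m,3000,30000,(40,270,205,380)),key=cv2.contourArea)
print('tray corners',[(q,onz(c,*q,.012).round(3)) for q in ((196,285),(195,365),(64,371),(65,290))],cv2.boundingRect(k))
E
```

```text
pad [0.6184 0.1865 0.0762] [0.0022 0.0022]
pad [0.62   0.0925 0.0756] [0.0021 0.0021]
pad [ 0.6216 -0.0018  0.0753] [0.0023 0.0023]
pad [ 0.6238 -0.0958  0.0759] [0.002 0.002]
track y dir yaw 0.019160267963787832 spacing 0.09414249133139797
black on z [array([0.6174, 0.1885, 0.0757]), array([0.6189, 0.0943, 0.0757]), array([6.202e-01, 3.000e-04, 7.570e-02]), array([ 0.6227, -0.0941,  0.0757])]
[((464.5, 238.0), 5.590270042419434)] [((234.35714721679688, 179.7857208251953), 3.2341694831848145)]
knob (array([ 0.57598301, -0.3198712 ,  0.13466132]), [np.float64(0.0016138571041278205), np.float64(0.0016138571041277347)])
lid [ 0.6213 -0.2057  0.0844] [0.0019 0.0019]
rackcornerFarDock [ 0.6834 -0.1409  0.0864] [0.0009 0.0009]
endplate top near [0.6689 0.2407 0.0807] [0.0034 0.0034]
plate near [0.5627 0.243  0.0769] [0.0004 0.0004]
knob [ 0.5748 -0.3202  0.1331] [0.0012 0.0012]
lid at z.082 [ 0.6207542  -0.20451464  0.082     ]
plateNW [0.55094274 0.2562552  0.005     ]
plateSE [ 0.55999136 -0.36513364  0.005     ]
tray corners [((196, 285), array([0.527, 0.3  , 0.012])), ((195, 365), array([0.341, 0.305, 0.012])), ((64, 371), array([0.348, 0.605, 0.012])), ((65, 290), array([0.535, 0.611, 0.012]))] (40, 284, 155, 88)
```

```bash
cat > go.py <<'E'
# python3 go.py x y z yaw_deg pitch_deg [...more waypoints of 5]: turn first, then shift; units of the tool
import sys; from h import *
o=get_obs(); p=np.array(o['tcp_pos']); Rc=rot(o['ee_rot']); a=np.array(list(map(float,sys.argv[1:]))).reshape(-1,5)
print('t',round(o['t'],1),'p',p.round(4),'ypr',np.degrees(o['ee_rot']).round(1),'F',np.round(o['force'],1),'op',round(o['opening'],4))
for w in a:
    Rt=R.from_euler('zyx',[w[3],w[4],180],degrees=True).as_matrix()
    dr=R.from_matrix(Rc.T@Rt).as_rotvec(); dp=Rt.T@(w[:3]-p)
    print('dr',(dr/2/np.pi).round(4),'(%.0f deg)'%np.degrees(np.linalg.norm(dr)),'dp',(dp/.25).round(3),'(%.0f mm)'%(1000*np.linalg.norm(dp)))
    Rc,p=Rt,w[:3]
E
python3 go.py .267 -.565 .32 90 0 .619 -.204 .25 90 0 .619 -.204 .045 90 0
```

```text
t 0.3 p [ 0.2666 -0.5652  0.2223] ypr [-180.     0.    25.3] F [ 0.4 -0.3  0.5] op 0.0872
dr [-0.000e+00  1.000e-04  3.202e-01] (115 deg) dp [-0.001 -0.002 -0.391] (98 mm)
dr [0. 0. 0.] (0 deg) dp [-1.444 -1.408  0.28 ] (509 mm)
dr [0. 0. 0.] (0 deg) dp [-0.   -0.    0.82] (205 mm)
```

```bash
sed -i "s/'zyx'/'ZYX'/" go.py
python3 go.py .267 -.565 .32 90 0 .619 -.204 .25 90 0 .619 -.204 .045 90 0
```

```text
t 0.3 p [ 0.2666 -0.5652  0.2223] ypr [-180.     0.    25.3] F [ 0.4 -0.3  0.5] op 0.0872
dr [-1.000e-04 -0.000e+00 -1.798e-01] (65 deg) dp [ 0.001  0.002 -0.391] (98 mm)
dr [0. 0. 0.] (0 deg) dp [1.444 1.408 0.28 ] (509 mm)
dr [0. 0. 0.] (0 deg) dp [ 0.   -0.    0.82] (205 mm)
```

>>> carry_out(dp=[[0, 0, -0.08], [0, 0, -0.08], [0, 0, -0.08], [0, 0, -0.08], [0, 0, -0.07]], dr=[[0, 0, -0.0225], [0, 0, -0.0225], [0, 0, -0.0225], [0, 0, -0.0225], [0, 0, -0.0225]], jaw=[1, 1, 1, 1, 1])

```text
t: 0.8
tcp_pos: [0.2667, -0.5653, 0.3212]
ee_rot: [3.141, 0.0, 1.153]
force: [0.6, 0.1, -0.7]
opening: 0.087
finger_force: 0.0
```

>>> carry_out(dp=[[0, 0, 0], [0, 0, 0], [0, 0, 0], [0, 0, 0], [0, 0, 0]], dr=[[0, 0, -0.0225], [0, 0, -0.0225], [0, 0, -0.0225], [0, 0, 0], [0, 0, 0]], jaw=[1, 1, 1, 1, 1])

```text
t: 1.3
tcp_pos: [0.2666, -0.5653, 0.32]
ee_rot: [3.142, -0.0, 1.567]
force: [-0.1, -0.7, 0.1]
opening: 0.0868
finger_force: 0.0
```

>>> carry_out(dp=[[0.096, 0.094, 0.018], [0.096, 0.094, 0.018], [0.096, 0.094, 0.018], [0.096, 0.094, 0.018], [0.096, 0.094, 0.018]], dr=[[0, 0, 0], [0, 0, 0], [0, 0, 0], [0, 0, 0], [0, 0, 0]], jaw=[1, 1, 1, 1, 1])

```text
t: 1.8
tcp_pos: [0.3849, -0.4441, 0.2975]
ee_rot: [3.141, 0.0, 1.568]
force: [0.3, -0.6, 0.1]
opening: 0.0869
finger_force: 0.0
```

>>> carry_out(dp=[[0.096, 0.094, 0.018], [0.096, 0.094, 0.018], [0.096, 0.094, 0.018], [0.096, 0.094, 0.018], [0.096, 0.094, 0.018]], dr=[[0, 0, 0], [0, 0, 0], [0, 0, 0], [0, 0, 0], [0, 0, 0]], jaw=[1, 1, 1, 1, 1])

```text
t: 2.3
tcp_pos: [0.5022, -0.324, 0.275]
ee_rot: [3.141, 0.0, 1.568]
force: [0.8, -0.6, -0.7]
opening: 0.0869
finger_force: 0.0
```

>>> carry_out(dp=[[0.096, 0.094, 0.018], [0.096, 0.094, 0.018], [0.096, 0.094, 0.018], [0.096, 0.094, 0.018], [0.096, 0.094, 0.018]], dr=[[0, 0, 0], [0, 0, 0], [0, 0, 0], [0, 0, 0], [0, 0, 0]], jaw=[1, 1, 1, 1, 1])

```text
t: 2.8
tcp_pos: [0.6197, -0.204, 0.2524]
ee_rot: [3.142, 0.0, 1.567]
force: [-0.4, -1.1, 0.0]
opening: 0.0874
finger_force: 0.0
```

```bash
python3 go.py .619 -.204 .15 90 0 .619 -.204 .045 90 0; python3 - <<'E'
from h import *
c=camera('top');s=camera('scene'); cv2.imwrite('pics/a.png',np.hstack([c['pixels'][100:400,200:500],s['pixels'][100:400,100:400]]))
E
```

```text
t 2.8 p [ 0.6197 -0.204   0.2524] ypr [180.    0.   89.8] F [-0.4 -1.1  0. ] op 0.0874
dr [ 0.      0.     -0.0005] (0 deg) dp [-0.    -0.003  0.409] (102 mm)
dr [0. 0. 0.] (0 deg) dp [ 0.   -0.    0.42] (105 mm)
```

View pics/a.png

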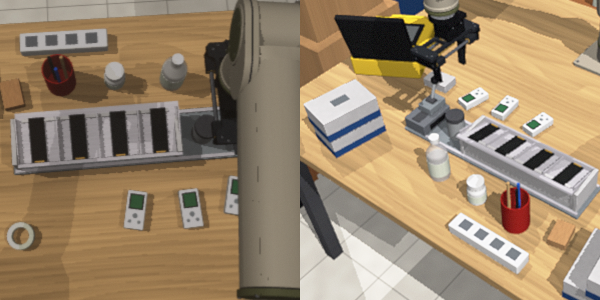

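The gripper is in line with the canister: fingers at about (225,100) in the left half, straddling the lid. Descending and gripping.

>>> carry_out(dp=[[0, 0, 0.15], [0, 0, 0.15], [0, 0, 0.15], [0, 0, 0.12], [0, 0, 0.1]], dr=[[0, 0, 0], [0, 0, 0], [0, 0, 0], [0, 0, 0], [0, 0, 0]], jaw=[1, 1, 1, 1, 1])

```text
t: 3.4
tcp_pos: [0.6178, -0.2054, 0.083]
ee_rot: [-3.14, 0.0, 1.568]
force: [-0.4, -0.0, 0.4]
opening: 0.0868
finger_force: 0.0
```

>>> carry_out(dp=[[0, 0, 0.08], [0, 0, 0.08], [0, 0, 0], [0, 0, 0], [0, 0, 0]], dr=[[0, 0, 0], [0, 0, 0], [0, 0, 0], [0, 0, 0], [0, 0, 0]], jaw=[1, 1, 0.3, -1, -1])

```text
t: 3.9
tcp_pos: [0.6196, -0.2053, 0.0466]
ee_rot: [3.14, 0.001, 1.571]
force: [0.1, 0.6, 0.4]
opening: 0.0707
finger_force: 0.0
```

>>> carry_out(dp=[[0, 0, 0], [0, 0, 0], [0, 0, 0], [0, 0, 0], [0, 0, 0]], dr=[[0, 0, 0], [0, 0, 0], [0, 0, 0], [0, 0, 0], [0, 0, 0]], jaw=[-1, -1, -1, -1, -1])

```text
t: 4.4
tcp_pos: [0.6197, -0.2051, 0.0461]
ee_rot: [3.14, 0.001, 1.572]
force: [0.2, -0.4, 5.3]
opening: 0.0552
finger_force: 29.9
```

```bash
python3 go.py .619 -.204 .2 90 0 .421 .37 .2 90 0 .421 .37 .041 90 0
```

```text
t 4.4 p [ 0.6197 -0.2051  0.0461] ypr [179.9   0.   90.1] F [ 0.2 -0.4  5.3] op 0.0552
dr [0.0003 0.0001 0.0001] (0 deg) dp [ 0.004 -0.003 -0.616] (154 mm)
dr [0. 0. 0.] (0 deg) dp [ 2.296 -0.792 -0.   ] (607 mm)
dr [0. 0. 0.] (0 deg) dp [ 0.    -0.     0.636] (159 mm)
```

>>> carry_out(dp=[[0, 0, -0.1], [0, 0, -0.13], [0, 0, -0.13], [0, 0, -0.13], [0, 0, -0.12]], dr=[[0, 0, 0], [0, 0, 0], [0, 0, 0], [0, 0, 0], [0, 0, 0]], jaw=[-1, -1, -1, -1, -1])

```text
t: 4.9
tcp_pos: [0.6182, -0.2048, 0.1984]
ee_rot: [-3.14, -0.0, 1.572]
force: [1.3, -0.0, -3.3]
opening: 0.0552
finger_force: 29.9
```

>>> carry_out(dp=[[0.15, -0.053, 0], [0.153, -0.053, 0], [0.153, -0.053, 0], [0.153, -0.053, 0], [0.153, -0.053, 0]], dr=[[0, 0, 0], [0, 0, 0], [0, 0, 0], [0, 0, 0], [0, 0, 0]], jaw=[-1, -1, -1, -1, -1])

```text
t: 5.4
tcp_pos: [0.551, -0.0132, 0.197]
ee_rot: [-3.14, 0.0, 1.572]
force: [-0.0, -0.3, -1.7]
opening: 0.0547
finger_force: 29.9
```

>>> carry_out(dp=[[0.153, -0.053, 0], [0.153, -0.053, 0], [0.153, -0.053, 0], [0.153, -0.053, 0], [0.153, -0.053, 0]], dr=[[0, 0, 0], [0, 0, 0], [0, 0, 0], [0, 0, 0], [0, 0, 0]], jaw=[-1, -1, -1, -1, -1])

```text
t: 5.9
tcp_pos: [0.4846, 0.1777, 0.1971]
ee_rot: [-3.141, 0.001, 1.572]
force: [0.9, 0.3, -1.8]
opening: 0.0551
finger_force: 29.9
```

>>> carry_out(dp=[[0.153, -0.053, 0], [0.153, -0.053, 0], [0.153, -0.053, 0], [0.153, -0.053, 0], [0.153, -0.053, 0]], dr=[[0, 0, 0], [0, 0, 0], [0, 0, 0], [0, 0, 0], [0, 0, 0]], jaw=[-1, -1, -1, -1, -1])

```text
t: 6.4
tcp_pos: [0.4185, 0.3687, 0.197]
ee_rot: [-3.141, 0.001, 1.571]
force: [0.9, 0.3, -2.5]
opening: 0.0552
finger_force: 29.9
```

```bash
python3 go.py .421 .37 .06 90 0 .421 .37 .041 90 0
```

```text
t 6.4 p [0.4185 0.3687 0.197 ] ypr [-1.8e+02  1.0e-01  9.0e+01] F [ 0.9  0.3 -2.5] op 0.0552
dr [-0.0001  0.0002  0.0001] (0 deg) dp [0.005 0.01  0.548] (137 mm)
dr [0. 0. 0.] (0 deg) dp [ 0.    -0.     0.076] (19 mm)
```

>>> carry_out(dp=[[0, 0, 0.13], [0, 0, 0.13], [0, 0, 0.13], [0, 0, 0.1], [0, 0, 0.06]], dr=[[0, 0, 0], [0, 0, 0], [0, 0, 0], [0, 0, 0], [0, 0, 0]], jaw=[-1, -1, -1, -1, -1])

```text
t: 6.9
tcp_pos: [0.4184, 0.3666, 0.0575]
ee_rot: [-3.139, 0.003, 1.572]
force: [-0.5, -0.1, -2.1]
opening: 0.055
finger_force: 29.9
```

>>> carry_out(dp=[[0, 0, 0.04], [0, 0, 0.02], [0, 0, 0.008], [0, 0, 0.004], [0, 0, 0]], dr=[[0, 0, 0], [0, 0, 0], [0, 0, 0], [0, 0, 0], [0, 0, 0]], jaw=[-1, -1, -1, -1, -1])

```text
t: 7.4
tcp_pos: [0.4199, 0.3682, 0.0427]
ee_rot: [3.141, -0.001, 1.572]
force: [-0.2, 0.0, -1.9]
opening: 0.0549
finger_force: 29.9
```

>>> carry_out(dp=[[0, 0, 0.004], [0, 0, 0.004], [0, 0, 0.002], [0, 0, 0], [0, 0, 0]], dr=[[0, 0, 0], [0, 0, 0], [0, 0, 0], [0, 0, 0], [0, 0, 0]], jaw=[-1, -1, -1, -1, -1])

```text
t: 7.9
tcp_pos: [0.4198, 0.3681, 0.04]
ee_rot: [3.141, -0.0, 1.572]
force: [0.2, 0.2, 5.9]
opening: 0.0553
finger_force: 29.9
```

>>> carry_out(dp=[[0, 0, 0], [0, 0, 0], [0, 0, 0], [0, 0, 0], [0, 0, 0]], dr=[[0, 0, 0], [0, 0, 0], [0, 0, 0], [0, 0, 0], [0, 0, 0]], jaw=[0.4, 0.5, 0.7, 1, 1])

```text
t: 8.4
tcp_pos: [0.4195, 0.3678, 0.0394]
ee_rot: [-3.142, 0.0, 1.572]
force: [0.2, 0.5, -0.2]
opening: 0.0812
finger_force: 0.0
```

>>> carry_out(dp=[[0, 0, 0], [0, 0, 0], [0, 0, -0.05], [0, 0, -0.1], [0, 0, -0.1]], dr=[[0, 0, 0], [0, 0, 0], [0, 0, 0], [0, 0, 0], [0, 0, 0]], jaw=[1, 1, 1, 1, 1])

```text
t: 8.9
tcp_pos: [0.4192, 0.3679, 0.1034]
ee_rot: [-3.141, 0.0, 1.572]
force: [0.1, 0.5, 0.5]
opening: 0.0867
finger_force: 0.0
```

>>> carry_out(dp=[[0, 0, -0.12], [0, 0, -0.12], [0, 0, -0.12], [0, 0, 0], [0, 0, 0]], dr=[[0, 0, 0], [0, 0, 0], [0, 0, 0], [0, 0, 0.022], [0, 0, 0.022]], jaw=[1, 1, 1, 1, 1])

```text
t: 9.4
tcp_pos: [0.4198, 0.3684, 0.1941]
ee_rot: [3.14, -0.002, 1.29]
force: [0.2, 0.3, -0.9]
opening: 0.0871
finger_force: 0.0
```

```bash
python3 go.py .447 -.027 .2 -11.2 0; python3 - <<'E'
from meas import *
c=camera('top');s=camera('scene'); cv2.imwrite('pics/b.png',np.hstack([c['pixels'][230:400,30:370],s['pixels'][190:360,300:640]])); print(meters(c))
E
```

```text
t 9.4 p [0.4198 0.3684 0.1941] ypr [ 1.799e+02 -1.000e-01  7.390e+01] F [ 0.2  0.3 -0.9] op 0.0871
dr [-0.     -0.0005  0.2364] (85 deg) dp [ 0.414  1.53  -0.023] (396 mm)
[(447, -27, 88, 44, -11.1), (442, -157, 88, 44, 3.8), (465, -268, 87, 44, -13.5)]
```

View pics/b.png

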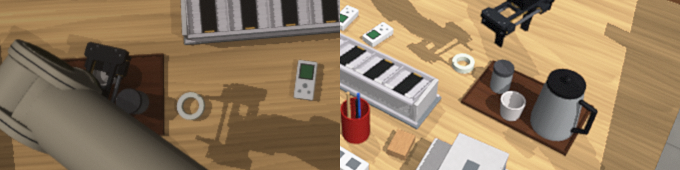

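The canister stands upright on the tray (right half, (500,75)) and is released. On to the first meter.

>>> carry_out(dp=[[0, 0, 0], [0, 0, 0], [0, 0, 0], [0, 0, 0], [0, 0, 0]], dr=[[0, 0, 0.0215], [0, 0, 0.0215], [0, 0, 0.0215], [0, 0, 0.0215], [0, 0, 0.0215]], jaw=[1, 1, 1, 1, 1])

```text
t: 10.0
tcp_pos: [0.4193, 0.3679, 0.1924]
ee_rot: [-3.142, 0.0, 0.619]
force: [-0.2, 1.4, 0.2]
opening: 0.0871
finger_force: 0.0
```

>>> carry_out(dp=[[0, 0, 0], [0, 0, 0], [0, 0, 0], [0, 0, 0], [0, 0, 0]], dr=[[0, 0, 0.0215], [0, 0, 0.0215], [0, 0, 0.0215], [0, 0, 0.0215], [0, 0, 0.0215]], jaw=[1, 1, 1, 1, 1])

```text
t: 10.5
tcp_pos: [0.4193, 0.3679, 0.1924]
ee_rot: [3.142, 0.0, -0.056]
force: [-1.1, 0.1, 0.2]
opening: 0.0868
finger_force: 0.0
```

>>> carry_out(dp=[[0, 0, 0], [0.04, 0.15, 0], [0.04, 0.15, 0], [0.04, 0.15, 0], [0.04, 0.15, 0]], dr=[[0, 0, 0.0215], [0, 0, 0], [0, 0, 0], [0, 0, 0], [0, 0, 0]], jaw=[1, 1, 1, 1, 1])

```text
t: 11.0
tcp_pos: [0.4404, 0.2125, 0.1907]
ee_rot: [3.136, 0.001, -0.115]
force: [1.2, -0.7, 0.2]
opening: 0.0869
finger_force: 0.0
```

>>> carry_out(dp=[[0.04, 0.15, 0], [0.04, 0.15, 0], [0.04, 0.15, 0], [0.04, 0.15, 0], [0.04, 0.15, 0]], dr=[[0, 0, 0], [0, 0, 0], [0, 0, 0], [0, 0, 0], [0, 0, 0]], jaw=[1, 1, 1, 1, 1])

```text
t: 11.5
tcp_pos: [0.4677, 0.0201, 0.1919]
ee_rot: [3.136, 0.001, -0.115]
force: [0.9, 0.1, 0.4]
opening: 0.0866
finger_force: 0.0
```

```bash
python3 go.py .447 -.027 .06 -11.2 0 .447 -.027 .004 -11.2 0;python3 - <<'E'
from meas import *
c=camera('scene'); cv2.imwrite('pics/c.png',cv2.resize(c['pixels'][100:300,200:460],None,fx=2,fy=2)); print(meters(camera('top')))
E
```

```text
t 11.5 p [0.4677 0.0201 0.1919] ypr [ 1.797e+02  1.000e-01 -6.600e+00] F [0.9 0.1 0.4] op 0.0866
dr [0.0009 0.0001 0.0128] (5 deg) dp [-0.045  0.201  0.527] (142 mm)
dr [0. 0. 0.] (0 deg) dp [ 0.    -0.     0.224] (56 mm)
[(473, -270, 70, 44, -13.5)]
```

View pics/c.png

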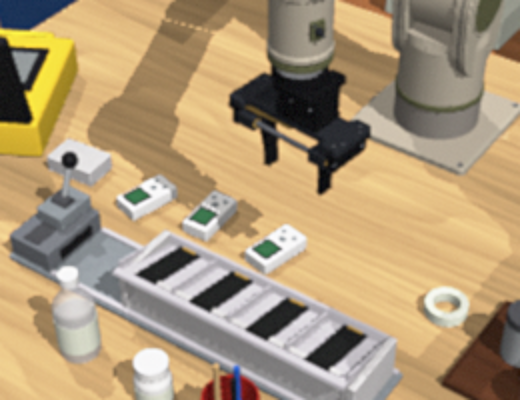

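The gripper hovers short of the meters, which are undisturbed. Joint 7 was near its limit over the tray, which cost about 5° of turn; I'll correct that now.

>>> carry_out(dp=[[0, 0, 0], [-0.015, 0.067, 0], [-0.015, 0.067, 0.09], [-0.015, 0.067, 0.14], [0, 0, 0.14]], dr=[[0.0009, 0, 0.0128], [0, 0, 0], [0, 0, 0], [0, 0, 0], [0, 0, 0]], jaw=[1, 1, 1, 1, 1])

```text
t: 12.1
tcp_pos: [0.4463, -0.0268, 0.0985]
ee_rot: [3.141, -0.0, -0.199]
force: [0.2, 0.4, -0.9]
opening: 0.087
finger_force: 0.0
```

>>> carry_out(dp=[[0, 0, 0.1], [0, 0, 0.06], [0, 0, 0], [0, 0, 0], [0, 0, 0]], dr=[[0, 0, 0], [0, 0, 0], [0, 0, 0], [0, 0, 0], [0, 0, 0]], jaw=[1, 1, 1, 1, 1])

```text
t: 12.6
tcp_pos: [0.4474, -0.0252, 0.0601]
ee_rot: [-3.141, -0.0, -0.2]
force: [0.4, 0.8, 0.4]
opening: 0.087
finger_force: 0.0
```

```bash
python3 go.py .447 -.027 .004 -11.2 0;python3 - <<'E'
from meas import *
c=camera('scene'); cv2.imwrite('pics/d.png',cv2.resize(c['pixels'][130:300,240:440],None,fx=3,fy=3))
E
```

```text
t 12.6 p [ 0.4474 -0.0252  0.0601] ypr [-180.    -0.   -11.4] F [0.4 0.8 0.4] op 0.087
dr [-0.     -0.0001 -0.0007] (0 deg) dp [-0.     0.007  0.224] (56 mm)
```

View pics/d.png

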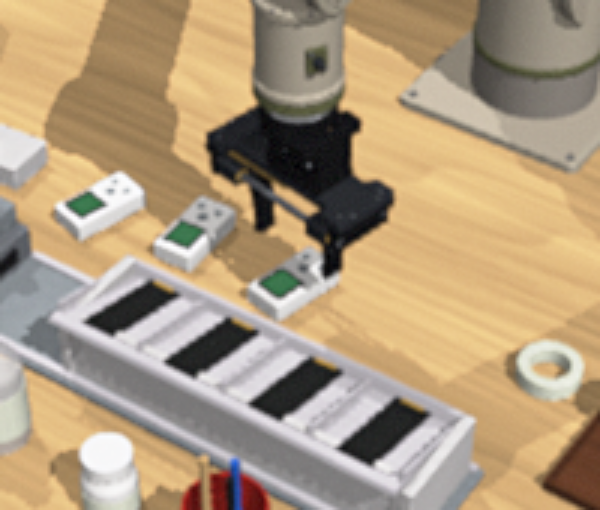

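The fingers straddle the near meter (290,285 in the crop). Descending to grip it.

>>> carry_out(dp=[[0, 0, 0.06], [0, 0.006, 0.06], [0, 0, 0.05], [0, 0, 0.03], [0, 0, 0.02]], dr=[[0, 0, 0], [0, 0, 0], [0, 0, 0], [0, 0, 0], [0, 0, 0]], jaw=[1, 1, 1, 1, 1])

```text
t: 13.15
tcp_pos: [0.4463, -0.0269, 0.0036]
ee_rot: [3.141, 0.001, -0.201]
force: [0.2, 1.3, 1.2]
opening: 0.087
finger_force: 0.0
```

>>> carry_out(dp=[[0, 0, 0], [0, 0, 0], [0, 0, 0], [0, 0, 0], [0, 0, 0]], dr=[[0, 0, 0], [0, 0, 0], [0, 0, 0], [0, 0, 0], [0, 0, 0]], jaw=[1, 0.5, 0, -1, -1])

```text
t: 13.65
tcp_pos: [0.4464, -0.027, 0.0041]
ee_rot: [3.141, 0.001, -0.201]
force: [0.3, 0.0, -0.4]
opening: 0.063
finger_force: 0.0
```

>>> carry_out(dp=[[0, 0, 0], [0, 0, 0], [0, 0, 0], [0, 0, 0], [0, 0, 0]], dr=[[0, 0, 0], [0, 0, 0], [0, 0, 0], [0, 0, 0], [0, 0, 0]], jaw=[-1, -1, -1, -1, -1])

```text
t: 14.15
tcp_pos: [0.4462, -0.0271, 0.0039]
ee_rot: [3.141, 0.001, -0.201]
force: [-1.0, -1.2, 2.2]
opening: 0.046
finger_force: 30.0
```

>>> carry_out(dp=[[0, 0, -0.04], [0, 0, -0.1], [0, 0, -0.14], [0, 0, -0.14], [0, 0, -0.14]], dr=[[0, 0, 0], [0, 0, 0], [0, 0, 0], [0, 0, 0], [0, 0, 0]], jaw=[-1, -1, -1, -1, -1])

```text
t: 14.65
tcp_pos: [0.446, -0.0269, 0.1458]
ee_rot: [3.142, 0.001, -0.201]
force: [1.0, 0.7, -0.7]
opening: 0.0458
finger_force: 30.0
```

```bash
python3 go.py .611 .0935 .14 1.05 -14 .611 .0935 .09 1.05 -14
```

```text
t 14.7 p [ 0.446  -0.0269  0.1458] ypr [ 1.80e+02  1.00e-01 -1.15e+01] F [ 1.   0.7 -0.7] op 0.0458
dr [ 0.0042  0.0389 -0.0347] (19 deg) dp [ 0.643 -0.469  0.184] (204 mm)
dr [0. 0. 0.] (0 deg) dp [-0.048 -0.     0.194] (50 mm)
```

>>> carry_out(dp=[[0, 0, 0], [0, 0, 0], [0, 0, 0], [0.105, -0.078, 0.03], [0.107, -0.078, 0.03]], dr=[[0.0014, 0.013, -0.0116], [0.0014, 0.013, -0.0116], [0.0014, 0.013, -0.0116], [0, 0, 0], [0, 0, 0]], jaw=[-1, -1, -1, -1, -1])

```text
t: 15.15
tcp_pos: [0.5004, 0.013, 0.1431]
ee_rot: [3.141, -0.246, 0.017]
force: [0.8, -0.2, 0.2]
opening: 0.0452
finger_force: 30.0
```

>>> carry_out(dp=[[0.107, -0.078, 0.03], [0.107, -0.078, 0.03], [0.107, -0.078, 0.03], [0.107, -0.078, 0.03], [0, 0, 0]], dr=[[0, 0, 0], [0, 0, 0], [0, 0, 0], [0, 0, 0], [0, 0, 0]], jaw=[-1, -1, -1, -1, -1])

```text
t: 15.65
tcp_pos: [0.6121, 0.0966, 0.139]
ee_rot: [-3.141, -0.245, 0.022]
force: [-0.9, 0.8, -2.1]
opening: 0.0458
finger_force: 30.0
```

```bash
python3 go.py .611 .0935 .10 1.05 -14 .611 .0935 .0785 1.05 -14;python3 - <<'E'
from meas import *
c=camera('scene');t=camera('top'); cv2.imwrite('pics/e.png',np.hstack([cv2.resize(c['pixels'][150:300,240:400],None,fx=2.5,fy=2.5),cv2.resize(t['pixels'][180:330,200:360],None,fx=2.5,fy=2.5)]))
E
```

```text
t 15.7 p [0.6121 0.0966 0.139 ] ypr [-179.9  -14.     1.2] F [-0.9  0.8 -2.1] op 0.0458
dr [-0.0003 -0.0001  0.0005] (0 deg) dp [-0.042  0.012  0.15 ] (39 mm)
dr [0. 0. 0.] (0 deg) dp [-0.021 -0.     0.083] (22 mm)
```

View pics/e.png

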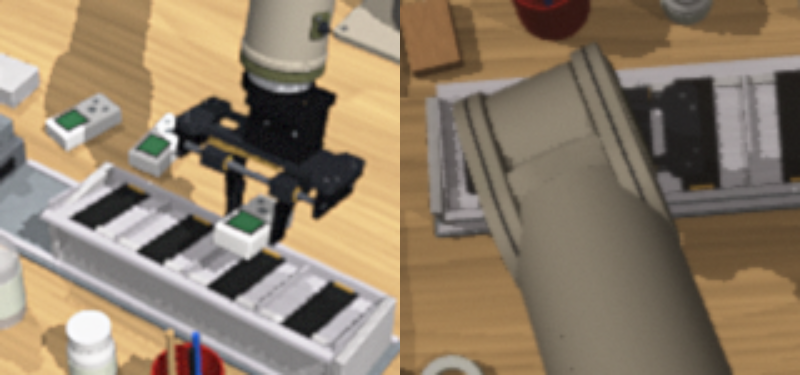

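The meter is held level over its bay, screen up with the head away (scene crop (245,225)). Lowering it.

>>> carry_out(dp=[[-0.014, 0.006, 0.05], [-0.014, 0.006, 0.05], [-0.014, 0, 0.05], [-0.007, 0, 0.028], [-0.007, 0, 0.028]], dr=[[0, 0, 0], [0, 0, 0], [0, 0, 0], [0, 0, 0], [0, 0, 0]], jaw=[-1, -1, -1, -1, -1])

```text
t: 16.25
tcp_pos: [0.6089, 0.0898, 0.0846]
ee_rot: [3.141, -0.244, 0.019]
force: [0.7, -0.6, -1.1]
opening: 0.0459
finger_force: 30.0
```

>>> carry_out(dp=[[-0.004, 0, 0.016], [-0.002, 0, 0.008], [0, 0, 0], [0, 0, 0], [0, 0, 0]], dr=[[0, 0, 0], [0, 0, 0], [0, 0, 0], [0, 0, 0], [0, 0, 0]], jaw=[-1, -1, -1, -1, -1])

```text
t: 16.75
tcp_pos: [0.6094, 0.0899, 0.0813]
ee_rot: [3.141, -0.246, 0.019]
force: [-13.9, -2.6, 19.5]
opening: 0.0459
finger_force: 30.0
```

>>> carry_out(dp=[[0, 0, -0.012], [0, -0.01, 0], [-0.008, 0, 0], [0, 0, 0.003], [0, 0, 0.002]], dr=[[0, 0, 0], [0, 0, 0], [0, 0, 0], [0, 0, 0], [0, 0, 0]], jaw=[-1, -1, -1, -1, -1])

```text
t: 17.25
tcp_pos: [0.609, 0.0929, 0.0821]
ee_rot: [-3.141, -0.249, 0.019]
force: [4.7, 0.3, 3.4]
opening: 0.0455
finger_force: 30.0
```

>>> carry_out(dp=[[0, 0, 0.002], [0, 0, 0], [0, 0, 0], [0, 0, 0], [0, 0, 0]], dr=[[0, 0, 0], [0, 0, 0], [0, 0, 0], [0, 0, 0], [0, 0, 0]], jaw=[-1, -1, -1, -1, -1])

```text
t: 17.75
tcp_pos: [0.6091, 0.0929, 0.0816]
ee_rot: [-3.141, -0.249, 0.019]
force: [5.7, 0.1, 1.8]
opening: 0.0459
finger_force: 30.0
```

>>> carry_out(dp=[[0.004, 0, 0.003], [0, 0, 0.002], [0, 0, 0], [0, 0, 0], [0, 0, 0]], dr=[[0, 0, 0], [0, 0, 0], [0, 0, 0], [0, 0, 0], [0, 0, 0]], jaw=[-1, -1, -1, 0.1, 0.25])

```text
t: 18.25
tcp_pos: [0.6081, 0.0927, 0.0789]
ee_rot: [3.141, -0.244, 0.019]
force: [-0.6, -0.2, -0.4]
opening: 0.0506
finger_force: 0.0
```

>>> carry_out(dp=[[0, 0, 0], [0, 0, 0], [0, 0, 0], [0, 0, -0.04], [0, 0, -0.1]], dr=[[0, 0, 0], [0, 0, 0], [0, 0, 0], [0, 0, 0], [0, 0, 0]], jaw=[0.25, 0.25, 0.25, 0.25, 0.25])

```text
t: 18.75
tcp_pos: [0.5984, 0.092, 0.1118]
ee_rot: [3.14, -0.241, 0.019]
force: [0.8, 0.0, 0.9]
opening: 0.0542
finger_force: 0.0
```

>>> carry_out(dp=[[0, 0, -0.12], [-0.05, 0.12, 0], [-0.05, 0.12, 0], [-0.1, 0.12, 0], [-0.1, 0.12, 0]], dr=[[0, 0, 0], [0, 0, 0], [0, 0, 0], [0, 0, 0], [0, 0, 0]], jaw=[0.25, 1, 1, 1, 1])

```text
t: 19.25
tcp_pos: [0.5213, -0.0302, 0.1247]
ee_rot: [3.141, -0.246, 0.019]
force: [0.4, -0.8, 1.6]
opening: 0.0786
finger_force: 0.0
```

>>> carry_out(dp=[[-0.1, 0.12, 0], [-0.1, 0.12, 0], [-0.1, 0.12, 0], [0, 0, 0], [0, 0, 0]], dr=[[0, 0, 0], [0, 0, 0], [0, 0, 0], [0, 0, 0], [0, 0, 0]], jaw=[1, 1, 1, 1, 1])

```text
t: 19.75
tcp_pos: [0.4509, -0.1209, 0.1067]
ee_rot: [3.141, -0.246, 0.017]
force: [0.3, 0.4, 0.2]
opening: 0.0869
finger_force: 0.0
```

```bash
python3 - <<'E'
from meas import *
c=camera('scene');t=camera('top'); cv2.imwrite('pics/f.png',np.hstack([cv2.resize(c['pixels'][150:300,240:400],None,fx=2.5,fy=2.5),cv2.resize(t['pixels'][180:330,200:360],None,fx=2.5,fy=2.5)]))
print(meters(t), meters(t,.1,(215,195,385,270)))
E
python3 go.py .442 -.157 .14 3.8 0 .442 -.157 .06 3.8 0 .442 -.157 .004 3.8 0
```

```text
[] []
t 19.9 p [ 0.4518 -0.1197  0.1067] ypr [180.  -14.1   1.1] F [-0.1  1.1  0.8] op 0.0875
dr [ 0.001  -0.0391 -0.0074] (14 deg) dp [-0.049  0.146 -0.133] (51 mm)
dr [0. 0. 0.] (0 deg) dp [ 0.   -0.    0.32] (80 mm)
dr [0. 0. 0.] (0 deg) dp [ 0.    -0.     0.224] (56 mm)
```

View pics/f.png

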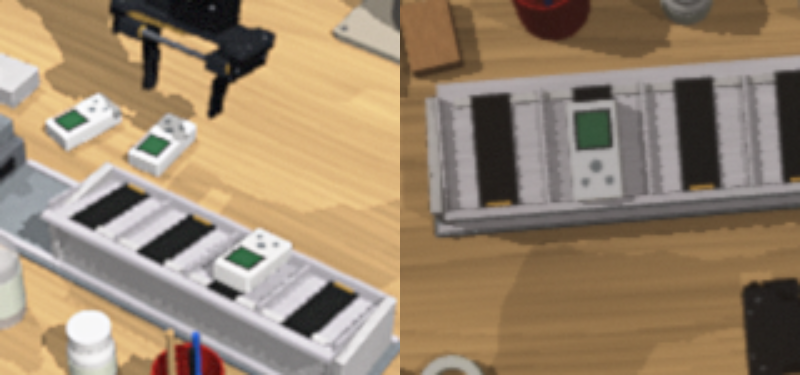

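The first meter sits on pad index 1, straight with its foot at the lip (right half (595,147)). Before each grasp I'll check the other meters' green screens against the first picture, in case one was knocked.

```bash
cat > scr.py <<'E'
from meas import *
def screens(px,c,roi=(220,170,420,290)):
    h=cv2.cvtColor(px,cv2.COLOR_BGR2HSV); m=cv2.inRange(h,(45,90,30),(85,255,200))
    for k in blobs(m,15,600,roi):
        M=cv2.moments(k); u,v=M['m10']/M['m00'],M['m01']/M['m00']; print((round(u,1),round(v,1)),onz(c,u,v,.024)[:2].round(3), round(cv2.contourArea(k)))
E
python3 - <<'E'
from scr import *
c=camera('scene'); screens(cv2.imread('pics/scene0.png'),c); print(); screens(c['pixels'],c)
E
```

```text
(333.1, 224.0) [ 0.468 -0.034] 40
(300.9, 207.7) [ 0.465 -0.161] 36
(267.9, 197.8) [ 0.487 -0.277] 32

(337.3, 252.8) [0.561 0.046] 42
(300.9, 207.7) [ 0.465 -0.161] 36
(268.0, 197.7) [ 0.487 -0.277] 32
```

>>> carry_out(dp=[[0, 0, 0], [0, 0, 0], [-0.025, 0.073, -0.06], [-0.025, 0.073, -0.06], [0, 0, 0]], dr=[[0.0005, -0.0195, -0.0037], [0.0005, -0.0195, -0.0037], [0, 0, 0], [0, 0, 0], [0, 0, 0]], jaw=[1, 1, 1, 1, 1])

```text
t: 20.4
tcp_pos: [0.442, -0.1594, 0.1376]
ee_rot: [3.14, -0.002, 0.064]
force: [-0.1, -0.2, -0.9]
opening: 0.0871
finger_force: 0.0
```

```bash
python3 go.py .442 -.157 .06 3.8 0 .442 -.157 .004 3.8 0
```

```text
t 20.4 p [ 0.442  -0.1594  0.1376] ypr [ 1.799e+02 -1.000e-01  3.700e+00] F [-0.1 -0.2 -0.9] op 0.0871
dr [ 0.0002 -0.0003 -0.0004] (0 deg) dp [ 0.001 -0.01   0.31 ] (78 mm)
dr [0. 0. 0.] (0 deg) dp [ 0.    -0.     0.224] (56 mm)
```

>>> carry_out(dp=[[0, -0.01, 0.12], [0, 0, 0.12], [0, 0, 0.1], [0, 0, 0.08], [0, 0, 0.05]], dr=[[0, 0, 0], [0, 0, 0], [0, 0, 0], [0, 0, 0], [0, 0, 0]], jaw=[1, 1, 1, 1, 1])

```text
t: 20.9
tcp_pos: [0.4402, -0.1537, 0.0167]
ee_rot: [-3.141, 0.002, 0.067]
force: [0.1, -0.0, -0.3]
opening: 0.087
finger_force: 0.0
```

>>> carry_out(dp=[[0, 0, 0.04], [0, 0, 0.024], [0, 0, 0], [0, 0, 0], [0, 0, 0]], dr=[[0, 0, 0], [0, 0, 0], [0, 0, 0], [0, 0, 0], [0, 0, 0]], jaw=[1, 1, 1, 0.5, 0])

```text
t: 21.4
tcp_pos: [0.4412, -0.1554, 0.0032]
ee_rot: [3.141, -0.001, 0.065]
force: [0.1, 0.8, 0.6]
opening: 0.0781
finger_force: 0.0
```

>>> carry_out(dp=[[0, 0, 0], [0, 0, 0], [0, 0, 0], [0, 0, 0], [0, 0, 0]], dr=[[0, 0, 0], [0, 0, 0], [0, 0, 0], [0, 0, 0], [0, 0, 0]], jaw=[-0.5, -1, -1, -1, -1])

```text
t: 21.9
tcp_pos: [0.4407, -0.1554, 0.0026]
ee_rot: [3.141, 0.0, 0.065]
force: [-0.1, -2.2, 1.7]
opening: 0.0456
finger_force: 30.0
```

>>> carry_out(dp=[[0, 0, -0.04], [0, 0, -0.1], [0, 0, -0.14], [0, 0, -0.14], [0, 0, -0.14]], dr=[[0, 0, 0], [0, 0, 0], [0, 0, 0], [0, 0, 0], [0, 0, 0]], jaw=[-1, -1, -1, -1, -1])

```text
t: 22.4
tcp_pos: [0.4402, -0.155, 0.1444]
ee_rot: [-3.141, 0.001, 0.065]
force: [0.2, -0.1, -1.5]
opening: 0.0457
finger_force: 30.0
```

```bash
python3 go.py .614 -.0015 .13 1.05 -14 .614 -.0015 .086 1.05 -14
```

```text
t 22.4 p [ 0.4402 -0.155   0.1444] ypr [-180.     0.     3.7] F [ 0.2 -0.1 -1.5] op 0.0457
dr [-0.0009  0.039   0.0075] (14 deg) dp [ 0.671 -0.601  0.227] (232 mm)
dr [0. 0. 0.] (0 deg) dp [-0.043 -0.     0.171] (44 mm)
```

>>> carry_out(dp=[[0, 0, 0], [0, 0, 0], [0.11, -0.1, 0.037], [0.112, -0.1, 0.038], [0.112, -0.1, 0.038]], dr=[[-0.0004, 0.0195, 0.0037], [-0.0004, 0.0195, 0.0037], [0, 0, 0], [0, 0, 0], [0, 0, 0]], jaw=[-1, -1, -1, -1, -1])

```text
t: 22.9
tcp_pos: [0.5277, -0.0777, 0.1363]
ee_rot: [-3.141, -0.246, 0.018]
force: [0.6, -1.4, -0.5]
opening: 0.0458
finger_force: 30.0
```

>>> carry_out(dp=[[0.112, -0.1, 0.038], [0.112, -0.1, 0.038], [0.11, -0.1, 0.037], [0, 0, 0], [0, 0, 0]], dr=[[0, 0, 0], [0, 0, 0], [0, 0, 0], [0, 0, 0], [0, 0, 0]], jaw=[-1, -1, -1, -1, -1])

```text
t: 23.4
tcp_pos: [0.6133, -0.0012, 0.128]
ee_rot: [-3.141, -0.243, 0.02]
force: [-0.0, -0.6, -1.7]
opening: 0.0459
finger_force: 30.0
```

```bash
python3 go.py .614 -.0015 .084 1.05 -14 .614 -.0015 .0795 1.05 -14
```

```text
t 23.4 p [ 0.6133 -0.0012  0.128 ] ypr [-180.   -13.9    1.1] F [-0.  -0.6 -1.7] op 0.0459
dr [-0.0002  0.0001  0.0003] (0 deg) dp [-0.04   0.001  0.171] (44 mm)
dr [0. 0. 0.] (0 deg) dp [-0.004 -0.     0.017] (5 mm)
```

Lowering, then easing it down-slope to the lip.

>>> carry_out(dp=[[-0.01, 0, 0.05], [-0.01, 0, 0.05], [-0.01, 0, 0.04], [-0.01, 0, 0.03], [-0.003, 0, 0.012]], dr=[[0, 0, 0], [0, 0, 0], [0, 0, 0], [0, 0, 0], [0, 0, 0]], jaw=[-1, -1, -1, -1, -1])

```text
t: 23.9
tcp_pos: [0.613, -0.0024, 0.0807]
ee_rot: [-3.141, -0.242, 0.018]
force: [-21.0, -1.8, 29.4]
opening: 0.0455
finger_force: 30.0
```

>>> carry_out(dp=[[-0.001, 0, 0.004], [0, 0, 0.003], [0, 0, 0], [0, 0, 0], [0, 0, 0]], dr=[[0, 0, 0], [0, 0, 0], [0, 0, 0], [0, 0, 0], [0, 0, 0]], jaw=[-1, -1, -1, -1, -1])

```text
t: 24.4
tcp_pos: [0.6131, -0.0023, 0.0808]
ee_rot: [-3.141, -0.243, 0.018]
force: [-19.0, -1.3, 20.9]
opening: 0.0458
finger_force: 30.0
```

>>> carry_out(dp=[[0, 0, -0.012], [-0.008, 0, 0], [0, 0, 0.003], [0, 0, 0], [0, 0, 0]], dr=[[0, 0, 0], [0, 0, 0], [0, 0, 0], [0, 0, 0], [0, 0, 0]], jaw=[-1, -1, -1, -1, -1])

```text
t: 24.9
tcp_pos: [0.6118, -0.0019, 0.0811]
ee_rot: [-3.141, -0.244, 0.019]
force: [-0.1, 0.4, -1.3]
opening: 0.0458
finger_force: 30.0
```

>>> carry_out(dp=[[-0.003, 0, 0.004], [0, 0, 0.003], [0, 0, 0], [0, 0, 0], [0, 0, 0]], dr=[[0, 0, 0], [0, 0, 0], [0, 0, 0], [0, 0, 0], [0, 0, 0]], jaw=[-1, -1, -1, 0.1, 0.25])

```text
t: 25.4
tcp_pos: [0.6117, -0.0019, 0.0796]
ee_rot: [-3.141, -0.245, 0.019]
force: [0.6, -0.8, -0.2]
opening: 0.0507
finger_force: 0.0
```

>>> carry_out(dp=[[0, 0, 0], [0, 0, 0], [0, 0, 0], [0, 0, -0.04], [0, 0, -0.1]], dr=[[0, 0, 0], [0, 0, 0], [0, 0, 0], [0, 0, 0], [0, 0, 0]], jaw=[0.25, 0.25, 0.25, 0.25, 0.25])

```text
t: 25.9
tcp_pos: [0.6017, -0.0022, 0.1123]
ee_rot: [-3.141, -0.241, 0.019]
force: [-0.6, 1.0, 0.1]
opening: 0.0543
finger_force: 0.0
```

>>> carry_out(dp=[[0, 0, -0.12], [0, 0.12, -0.08], [-0.06, 0.14, 0], [-0.06, 0.14, 0], [-0.08, 0.14, 0]], dr=[[0, 0, 0], [0, 0, 0], [0, 0, 0], [0, 0, 0], [0, 0, 0]], jaw=[0.25, 1, 1, 1, 1])

```text
t: 26.4
tcp_pos: [0.5448, -0.1394, 0.151]
ee_rot: [-3.141, -0.247, 0.019]
force: [1.0, -0.5, -0.1]
opening: 0.079
finger_force: 0.0
```

>>> carry_out(dp=[[-0.08, 0.14, 0], [-0.08, 0.14, 0], [-0.08, 0.14, 0], [0, 0, 0], [0, 0, 0]], dr=[[0, 0, 0], [0, 0, 0], [0, 0, 0], [0, 0, 0], [0, 0, 0]], jaw=[1, 1, 1, 1, 1])

```text
t: 26.9
tcp_pos: [0.4885, -0.2449, 0.1358]
ee_rot: [-3.141, -0.245, 0.017]
force: [-0.6, -0.7, -0.5]
opening: 0.0868
finger_force: 0.0
```

```bash
python3 - <<'E'
from scr import *
c=camera('scene');t=camera('top'); cv2.imwrite('pics/g.png',np.hstack([cv2.resize(c['pixels'][150:300,240:400],None,fx=2.5,fy=2.5),cv2.resize(t['pixels'][180:330,230:390],None,fx=2.5,fy=2.5)]))
screens(c['pixels'],c)
E
python3 go.py .4645 -.268 .14 -13.4 0 .4645 -.268 .004 -13.4 0
```

```text
(337.2, 252.8) [0.561 0.046] 43
(308.5, 239.0) [ 0.563 -0.056] 40
(268.0, 197.6) [ 0.486 -0.278] 34
t 27.0 p [ 0.4895 -0.2432  0.1358] ypr [-180.   -14.1    1.2] F [ 0.4  0.7 -0.3] op 0.0869
dr [-0.0051 -0.0388  0.0402] (20 deg) dp [-0.074  0.12  -0.017] (35 mm)
dr [0. 0. 0.] (0 deg) dp [ 0.    -0.     0.544] (136 mm)
```

View pics/g.png

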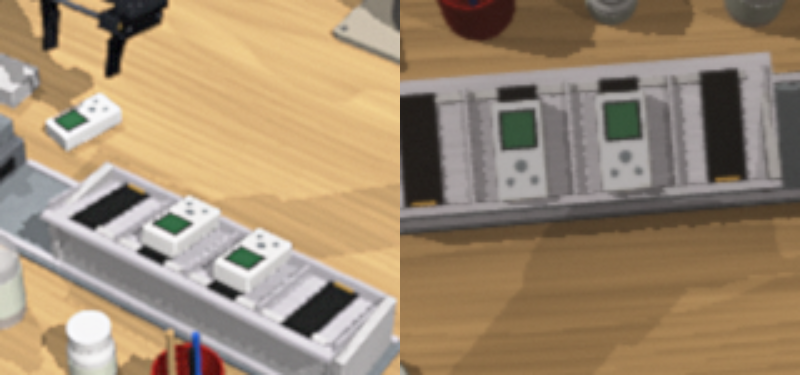

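Two meters are seated, both straight (right half (520,147), (624,142)); the third is unmoved. Grasping it.

>>> carry_out(dp=[[0, 0, 0], [0, 0, 0], [0, 0, 0], [-0.074, 0.12, -0.017], [0, 0, 0]], dr=[[-0.0017, -0.013, 0.0134], [-0.0017, -0.013, 0.0134], [-0.0017, -0.013, 0.0134], [0, 0, 0], [0, 0, 0]], jaw=[1, 1, 1, 1, 1])

```text
t: 27.5
tcp_pos: [0.4626, -0.2712, 0.1398]
ee_rot: [3.139, 0.002, -0.237]
force: [-0.4, -0.6, -0.1]
opening: 0.0871
finger_force: 0.0
```

```bash
python3 go.py .4645 -.268 .004 -13.4 0
```

```text
t 27.5 p [ 0.4626 -0.2712  0.1398] ypr [ 1.799e+02  1.000e-01 -1.360e+01] F [-0.4 -0.6 -0.1] op 0.0871
dr [ 0.0003  0.0004 -0.0005] (0 deg) dp [ 0.005 -0.014  0.543] (136 mm)
```

>>> carry_out(dp=[[0.005, -0.012, 0.12], [0, 0, 0.12], [0, 0, 0.1], [0, 0, 0.08], [0, 0, 0.06]], dr=[[0, 0, 0], [0, 0, 0], [0, 0, 0], [0, 0, 0], [0, 0, 0]], jaw=[1, 1, 1, 1, 1])

```text
t: 28.0
tcp_pos: [0.4658, -0.265, 0.0183]
ee_rot: [-3.141, 0.002, -0.233]
force: [-0.1, -0.0, 1.0]
opening: 0.0871
finger_force: 0.0
```

>>> carry_out(dp=[[0, 0, 0.04], [0, 0, 0.02], [0, 0, 0], [0, 0, 0], [0, 0, 0]], dr=[[0, 0, 0], [0, 0, 0], [0, 0, 0], [0, 0, 0], [0, 0, 0]], jaw=[1, 1, 1, 0.5, 0])

```text
t: 28.5
tcp_pos: [0.466, -0.2668, 0.0053]
ee_rot: [3.141, 0.0, -0.235]
force: [0.3, -0.4, -0.1]
opening: 0.0779
finger_force: 0.0
```

>>> carry_out(dp=[[0, 0, 0], [0, 0, 0], [0, 0, 0], [0, 0, 0], [0, 0, 0]], dr=[[0, 0, 0], [0, 0, 0], [0, 0, 0], [0, 0, 0], [0, 0, 0]], jaw=[-0.5, -1, -1, -1, -1])

```text
t: 29.0
tcp_pos: [0.4654, -0.2669, 0.0046]
ee_rot: [3.141, 0.001, -0.235]
force: [-0.4, -1.0, 2.1]
opening: 0.0461
finger_force: 30.0
```

>>> carry_out(dp=[[0, 0, -0.04], [0, 0, -0.1], [0, 0, -0.14], [0, 0, -0.14], [0, 0, -0.14]], dr=[[0, 0, 0], [0, 0, 0], [0, 0, 0], [0, 0, 0], [0, 0, 0]], jaw=[-1, -1, -1, -1, -1])

```text
t: 29.5
tcp_pos: [0.4654, -0.2663, 0.1464]
ee_rot: [3.141, 0.002, -0.235]
force: [0.2, 0.2, -1.1]
opening: 0.0454
finger_force: 30.0
```

```bash
python3 go.py .615 -.0945 .13 1.05 -14
```

```text
t 29.5 p [ 0.4654 -0.2663  0.1464] ypr [ 1.80e+02  1.00e-01 -1.35e+01] F [ 0.2  0.2 -1.1] op 0.0454
dr [ 0.0049  0.039  -0.0401] (20 deg) dp [ 0.577 -0.676  0.212] (228 mm)
```

>>> carry_out(dp=[[0, 0, 0], [0, 0, 0], [0, 0, 0], [0.098, -0.113, 0.035], [0.098, -0.113, 0.035]], dr=[[0.0016, 0.013, -0.0134], [0.0016, 0.013, -0.0134], [0.0017, 0.013, -0.0133], [0, 0, 0], [0, 0, 0]], jaw=[-1, -1, -1, -1, -1])

```text
t: 30.0
tcp_pos: [0.516, -0.2097, 0.1402]
ee_rot: [3.141, -0.246, 0.015]
force: [0.9, -0.4, -0.6]
opening: 0.0459
finger_force: 30.0
```

>>> carry_out(dp=[[0.098, -0.113, 0.035], [0.098, -0.113, 0.035], [0.098, -0.113, 0.035], [0.095, -0.111, 0.035], [0, 0, 0]], dr=[[0, 0, 0], [0, 0, 0], [0, 0, 0], [0, 0, 0], [0, 0, 0]], jaw=[-1, -1, -1, -1, -1])

```text
t: 30.5
tcp_pos: [0.6194, -0.0885, 0.129]
ee_rot: [-3.14, -0.245, 0.025]
force: [-0.1, 0.4, -1.5]
opening: 0.0457
finger_force: 30.0
```

```bash
python3 go.py .617 -.0945 .088 1.05 -14 .617 -.0945 .083 1.05 -14
```

```text
t 30.5 p [ 0.6194 -0.0885  0.129 ] ypr [-179.9  -14.     1.4] F [-0.1  0.4 -1.5] op 0.0457
dr [-0.0005 -0.0001  0.001 ] (0 deg) dp [-0.05   0.024  0.157] (41 mm)
dr [0. 0. 0.] (0 deg) dp [-0.005 -0.     0.019] (5 mm)
```

>>> carry_out(dp=[[-0.016, 0.008, 0.04], [-0.015, 0.008, 0.05], [-0.01, 0, 0.04], [-0.01, 0, 0.03], [0, 0, 0]], dr=[[0, 0, 0], [0, 0, 0], [0, 0, 0], [0, 0, 0], [0, 0, 0]], jaw=[-1, -1, -1, -1, -1])

```text
t: 31.0
tcp_pos: [0.6133, -0.0993, 0.0852]
ee_rot: [3.141, -0.242, 0.017]
force: [-1.1, -0.3, -1.4]
opening: 0.0453
finger_force: 30.0
```

```bash
python3 go.py .617 -.0945 .083 1.05 -14
```

```text
t 31.0 p [ 0.6133 -0.0993  0.0852] ypr [180.  -13.9   1. ] F [-1.1 -0.3 -1.4] op 0.0453
dr [ 0.0001  0.0004 -0.0002] (0 deg) dp [ 0.013 -0.019  0.012] (6 mm)
```

>>> carry_out(dp=[[0.006, -0.009, 0], [0.004, -0.009, 0], [0, 0, 0.004], [0, 0, 0.003], [0, 0, 0]], dr=[[0, 0, 0], [0, 0, 0], [0, 0, 0], [0, 0, 0], [0, 0, 0]], jaw=[-1, -1, -1, -1, -1])

```text
t: 31.5
tcp_pos: [0.6174, -0.0943, 0.0859]
ee_rot: [3.141, -0.245, 0.018]
force: [-0.6, -0.4, -1.1]
opening: 0.0459
finger_force: 30.0
```

>>> carry_out(dp=[[-0.004, 0, 0.004], [-0.004, 0, 0.004], [0, 0, 0.002], [0, 0, 0], [0, 0, 0]], dr=[[0, 0, 0], [0, 0, 0], [0, 0, 0], [0, 0, 0], [0, 0, 0]], jaw=[-1, -1, -1, -1, -1])

```text
t: 32.0
tcp_pos: [0.6158, -0.0944, 0.0831]
ee_rot: [3.141, -0.244, 0.018]
force: [-4.4, 0.0, 5.5]
opening: 0.0458
finger_force: 30.0
```

Light contact with the pad. Releasing.

>>> carry_out(dp=[[0, 0, 0], [0, 0, 0], [0, 0, 0], [0, 0, 0], [0, 0, 0]], dr=[[0, 0, 0], [0, 0, 0], [0, 0, 0], [0, 0, 0], [0, 0, 0]], jaw=[0.1, 0.25, 0.25, 0.25, 0.25])

```text
t: 32.5
tcp_pos: [0.6161, -0.0943, 0.0829]
ee_rot: [3.141, -0.245, 0.018]
force: [0.2, 0.0, -0.5]
opening: 0.054
finger_force: 0.0
```

>>> carry_out(dp=[[0, 0, 0], [0, 0, -0.04], [0, 0, -0.1], [0, 0, -0.14], [0, 0, -0.14]], dr=[[0, 0, 0], [0, 0, 0], [0, 0, 0], [0, 0, 0], [0, 0, 0]], jaw=[0.25, 0.25, 0.25, 0.25, 0.25])

```text
t: 33.0
tcp_pos: [0.59, -0.0947, 0.1865]
ee_rot: [3.141, -0.244, 0.018]
force: [1.1, 0.6, 1.0]
opening: 0.0545
finger_force: 0.0
```

>>> carry_out(dp=[[-0.1, 0, -0.05], [-0.15, 0, -0.05], [-0.15, 0, 0], [-0.15, 0, 0], [0, 0, 0]], dr=[[0, 0, 0], [0, 0, 0], [0, 0, 0], [0, 0, 0], [0, 0, 0]], jaw=[0, -1, -1, -1, -1])

```text
t: 33.5
tcp_pos: [0.4468, -0.0977, 0.1747]
ee_rot: [3.141, -0.242, 0.017]
force: [-0.1, 0.0, 0.4]
opening: 0.0223
finger_force: 0.0
```

```bash
python3 - <<'E'
from scr import *
c=camera('scene');t=camera('top'); cv2.imwrite('pics/i.png',np.hstack([cv2.resize(c['pixels'][150:300,240:400],None,fx=2.5,fy=2.5),cv2.resize(t['pixels'][180:330,230:390],None,fx=2.5,fy=2.5)]))
E
python3 go.py .5 .15 .22 1 0 .49 .30 .2 1 0
```

```text
t 33.6 p [ 0.4512 -0.0974  0.1768] ypr [180.  -14.1   1. ] F [ 0.3  0.8 -0. ] op 0.0146
dr [ 0.0001 -0.0392  0.    ] (14 deg) dp [ 0.213 -0.986 -0.173] (256 mm)
dr [0. 0. 0.] (0 deg) dp [-0.03  -0.601  0.08 ] (152 mm)
```

View pics/i.png

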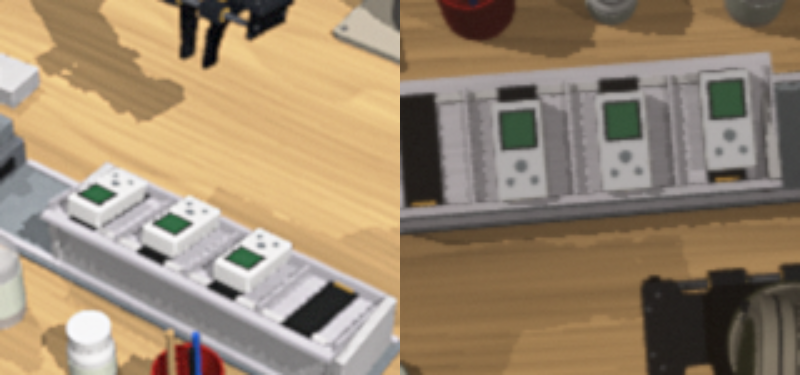

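The third meter sits about 16 mm up-slope, with its gold contacts showing at (727,175). It was either knocked or gripped off-centre. I'll measure it and slide it down.

```bash
cat > pl.py <<'E'
from scr import *
def placed():
    t=camera('top'); h=cv2.cvtColor(t['pixels'],cv2.COLOR_BGR2HSV); m=cv2.inRange(h,(45,90,30),(85,255,200))
    for k in blobs(m,60,900,(210,190,480,270)):
        M=cv2.moments(k); r=cv2.minAreaRect(k); print('screen xy',onz(t,M['m10']/M['m00'],M['m01']/M['m00'],.108)[:2].round(4),[np.round(q,1) for q in r[1:]])
if __name__=='__main__': placed()
E
python3 pl.py; python3 go.py .590 -.0947 .1865 1 -14 .616 -.0945 .083 1 -14
```

```text
screen xy [0.6218 0.0958] [array([11., 10.]), np.float64(90.0)]
screen xy [ 6.254e-01 -2.000e-04] [array([12., 10.]), np.float64(90.0)]
screen xy [ 0.6381 -0.0963] [array([12., 10.]), np.float64(84.3)]
t 33.6 p [ 0.452  -0.0973  0.177 ] ypr [180.  -14.1   1. ] F [0.2 0.2 0. ] op 0.0103
dr [ 0.0001 -0.0004  0.0001] (0 deg) dp [ 0.545 -0.001  0.097] (138 mm)
dr [0. 0. 0.] (0 deg) dp [0.001 0.001 0.427] (107 mm)
```

>>> carry_out(dp=[[0.136, 0, 0.024], [0.136, 0, 0.024], [0.136, 0, 0.024], [0.136, 0, 0.024], [0, 0, 0]], dr=[[0, 0, 0], [0, 0, 0], [0, 0, 0], [0, 0, 0], [0, 0, 0]], jaw=[0.25, 0.25, 0.25, 0.25, 0.25])

```text
t: 34.15
tcp_pos: [0.5932, -0.0936, 0.1854]
ee_rot: [-3.141, -0.246, 0.02]
force: [-0.3, 0.4, 0.2]
opening: 0.0421
finger_force: 0.0
```

```bash
python3 go.py .616 -.0955 .084 1 -14
```

```text
t 34.1 p [ 0.5932 -0.0936  0.1854] ypr [-180.   -14.1    1.1] F [-0.3  0.4  0.2] op 0.0421
dr [-0.0001 -0.0002  0.0004] (0 deg) dp [-0.01   0.009  0.416] (104 mm)
```

>>> carry_out(dp=[[-0.01, 0, 0.12], [0, 0, 0.1], [0, 0, 0], [0, 0, 0], [0, 0, 0]], dr=[[0, 0, 0], [0, 0, 0], [0, 0, 0], [0, 0, 0], [0, 0, 0]], jaw=[0.32, 0.32, 0.32, 0.32, 0.32])

```text
t: 34.65
tcp_pos: [0.6007, -0.0947, 0.1333]
ee_rot: [3.141, -0.247, 0.018]
force: [-0.0, -0.4, 0.8]
opening: 0.0571
finger_force: 0.0
```

```bash
python3 go.py .616 -.0955 .084 1 -14
```

```text
t 34.6 p [ 0.6007 -0.0947  0.1333] ypr [180.  -14.1   1. ] F [-0.  -0.4  0.8] op 0.0571
dr [ 0.0001 -0.0004  0.0001] (0 deg) dp [0.012 0.004 0.206] (52 mm)
```

>>> carry_out(dp=[[0.01, 0.004, 0.06], [0, 0, 0.06], [0, 0, 0.05], [0, 0, 0.03], [0, 0, 0]], dr=[[0, 0, 0], [0, 0, 0], [0, 0, 0], [0, 0, 0], [0, 0, 0]], jaw=[0.32, 0.32, 0.32, 0.32, 0.32])

```text
t: 35.15
tcp_pos: [0.6136, -0.0949, 0.0817]
ee_rot: [-3.141, -0.242, 0.018]
force: [-0.0, 1.3, -1.8]
opening: 0.0572
finger_force: 0.8
```

>>> carry_out(dp=[[0, 0, 0], [0, 0, 0], [0, 0, 0], [0, 0, 0], [0, 0, 0]], dr=[[0, 0, 0], [0, 0, 0], [0, 0, 0], [0, 0, 0], [0, 0, 0]], jaw=[-0.2, -1, -1, -1, -1])

```text
t: 35.65
tcp_pos: [0.6146, -0.0957, 0.0841]
ee_rot: [3.141, -0.245, 0.018]
force: [-1.7, -1.1, 3.4]
opening: 0.0457
finger_force: 30.0
```

>>> carry_out(dp=[[0, 0, -0.008], [-0.01, 0, 0], [-0.01, 0, 0], [-0.01, 0, 0], [0, 0, 0]], dr=[[0, 0, 0], [0, 0, 0], [0, 0, 0], [0, 0, 0], [0, 0, 0]], jaw=[-1, -1, -1, -1, -1])

```text
t: 36.15
tcp_pos: [0.606, -0.0955, 0.0834]
ee_rot: [3.141, -0.244, 0.018]
force: [-0.7, -0.5, -1.6]
opening: 0.0461
finger_force: 30.0
```

>>> carry_out(dp=[[-0.006, 0, 0], [-0.006, 0, 0], [0, 0, 0], [0, 0, 0], [0, 0, 0]], dr=[[0, 0, 0], [0, 0, 0], [0, 0, 0], [0, 0, 0], [0, 0, 0]], jaw=[-1, -1, -1, -1, -1])

```text
t: 36.65
tcp_pos: [0.6037, -0.0956, 0.083]
ee_rot: [3.141, -0.245, 0.018]
force: [0.5, 0.1, -0.9]
opening: 0.0457
finger_force: 30.0
```

>>> carry_out(dp=[[0, 0, 0.004], [0, 0, 0.003], [0, 0, 0], [0, 0, 0], [0, 0, 0]], dr=[[0, 0, 0], [0, 0, 0], [0, 0, 0], [0, 0, 0], [0, 0, 0]], jaw=[-1, -1, -1, 0, 0.25])

```text
t: 37.15
tcp_pos: [0.6043, -0.0955, 0.0814]
ee_rot: [3.141, -0.245, 0.018]
force: [-0.2, -0.5, 1.0]
opening: 0.049
finger_force: 0.0
```

>>> carry_out(dp=[[0, 0, 0], [0, 0, -0.04], [0, 0, -0.1], [0, 0, -0.14], [0, 0, -0.14]], dr=[[0, 0, 0], [0, 0, 0], [0, 0, 0], [0, 0, 0], [0, 0, 0]], jaw=[0.25, 0.25, 0.25, 0.25, 0.25])

```text
t: 37.65
tcp_pos: [0.5781, -0.096, 0.1847]
ee_rot: [3.141, -0.244, 0.018]
force: [1.5, -1.0, 0.4]
opening: 0.0543
finger_force: 0.0
```

>>> carry_out(dp=[[-0.1, 0, -0.05], [-0.15, 0, -0.05], [-0.15, 0, 0], [-0.15, 0, 0], [0, 0, 0]], dr=[[0, 0, 0], [0, 0, 0], [0, 0, 0], [0, 0, 0], [0, 0, 0]], jaw=[0, -1, -1, -1, -1])

```text
t: 38.15
tcp_pos: [0.435, -0.0989, 0.173]
ee_rot: [3.141, -0.242, 0.017]
force: [-0.2, -0.1, 0.2]
opening: 0.0224
finger_force: 0.0
```

```bash
python3 pl.py; python3 go.py .5 .15 .22 1 0 .49 .36 .24 1 0
```

```text
screen xy [6.257e-01 1.000e-04] [array([11.9, 10.2]), np.float64(84.3)]
screen xy [ 0.6266 -0.093 ] [array([11., 10.]), np.float64(90.0)]
t 38.2 p [ 0.4377 -0.0988  0.1744] ypr [180. -14.   1.] F [-0.   0.8  1.1] op 0.0184
dr [ 0.0001 -0.039  -0.0001] (14 deg) dp [ 0.267 -0.991 -0.182] (260 mm)
dr [0. 0. 0.] (0 deg) dp [-0.025 -0.841 -0.08 ] (211 mm)
```

```bash
python3 - <<'E'
from scr import *
c=camera('scene');t=camera('top'); screens(c['pixels'],c); cv2.imwrite('pics/j.png',np.hstack([cv2.resize(c['pixels'][150:350,210:430],None,fx=1.8,fy=1.8),cv2.resize(t['pixels'][180:380,200:420],None,fx=1.8,fy=1.8)]))
E
```

```text
(337.3, 252.8) [0.561 0.046] 42
(308.5, 239.0) [ 0.563 -0.056] 40
(281.6, 226.3) [ 0.566 -0.157] 34
```

View pics/j.png

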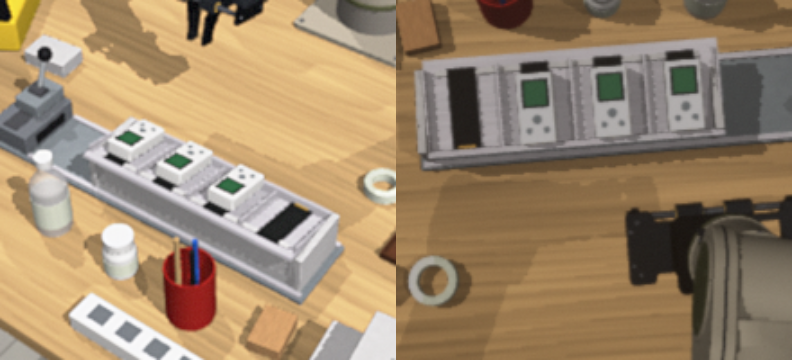

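All three meters are seated at the lip, screens up. Next I'll go round to the rack's outer end plate with the fingers shut.

>>> carry_out(dp=[[0, 0, -0.09], [0, 0, -0.09], [0, 0, 0], [0, 0, 0], [0, 0, 0]], dr=[[0, -0.0195, 0], [0, -0.0195, 0], [0, 0, 0], [0, 0, 0], [0, 0, 0]], jaw=[-1, -1, -1, -1, -1])

```text
t: 38.8
tcp_pos: [0.431, -0.0986, 0.2175]
ee_rot: [3.141, 0.0, 0.018]
force: [-1.1, 0.2, -0.4]
opening: 0.0002
finger_force: 0.0
```

```bash
python3 go.py .5 .30 .2 1 0 .614 .30 .2 1 0 .614 .30 .055 1 0; python3 - <<'E'
from h import *
t=camera('top')
print('tin rim',onz(t,259,166,.1),'gauze',onz(t,211,194,.025), 'sanit top',onz(t,377,161,.15),'dock/plate corner',onz(t,200+36/2.8,190+83/2.8,.083),onz(t,200+45/2.8,190+208/2.8,.083))
E
```

```text
t 38.8 p [ 0.431  -0.0986  0.2175] ypr [180.   0.   1.] F [-1.1  0.2 -0.4] op 0.0002
dr [0.     0.     0.0001] (0 deg) dp [ 0.304 -1.589  0.07 ] (405 mm)
dr [0. 0. 0.] (0 deg) dp [0.456 0.008 0.   ] (114 mm)
dr [0. 0. 0.] (0 deg) dp [-0.   -0.    0.58] (145 mm)
tin rim [0.78476576 0.12940738 0.1       ] gauze [0.74771876 0.25694444 0.025     ] sanit top [ 0.76076337 -0.14008715  0.15      ] dock/plate corner [0.66658268 0.24320604 0.083     ] [0.56109762 0.23824284 0.083     ]
```

>>> carry_out(dp=[[0.03, -0.159, 0.007], [0.03, -0.159, 0.007], [0.03, -0.159, 0.007], [0.03, -0.159, 0.007], [0.03, -0.159, 0.007]], dr=[[0, 0, 0], [0, 0, 0], [0, 0, 0], [0, 0, 0], [0, 0, 0]], jaw=[-1, -1, -1, -1, -1])

```text
t: 39.35
tcp_pos: [0.4646, 0.1021, 0.2092]
ee_rot: [3.141, -0.0, 0.018]
force: [0.9, -0.9, -0.7]
opening: 0.0003
finger_force: 0.0
```

>>> carry_out(dp=[[0.03, -0.159, 0.007], [0.03, -0.159, 0.007], [0.03, -0.159, 0.007], [0.03, -0.159, 0.007], [0.03, -0.159, 0.007]], dr=[[0, 0, 0], [0, 0, 0], [0, 0, 0], [0, 0, 0], [0, 0, 0]], jaw=[-1, -1, -1, -1, -1])

```text
t: 39.85
tcp_pos: [0.4987, 0.3013, 0.2002]
ee_rot: [3.141, -0.0, 0.018]
force: [1.0, 0.3, 0.9]
opening: 0.0009
finger_force: 0.0
```

>>> carry_out(dp=[[0.114, 0, 0], [0.114, 0, 0], [0.114, 0, 0], [0.114, 0, 0], [0, 0, 0]], dr=[[0, 0, 0], [0, 0, 0], [0, 0, 0], [0, 0, 0], [0, 0, 0]], jaw=[-1, -1, -1, -1, -1])

```text
t: 40.35
tcp_pos: [0.6154, 0.3003, 0.1989]
ee_rot: [3.14, 0.001, 0.015]
force: [-0.6, -0.6, -1.0]
opening: 0.0004
finger_force: 0.0
```

```bash
python3 go.py .6135 .29 .055 1 0
```

```text
t 40.4 p [0.6154 0.3003 0.1989] ypr [179.9   0.    0.9] F [-0.6 -0.6 -1. ] op 0.0004
dr [ 0.0002  0.0001 -0.0004] (0 deg) dp [-0.008  0.041  0.575] (144 mm)
```

>>> carry_out(dp=[[0, 0.01, 0.14], [0, 0.01, 0.14], [0, 0, 0.13], [0, 0, 0.1], [0, 0, 0.065]], dr=[[0, 0, 0], [0, 0, 0], [0, 0, 0], [0, 0, 0], [0, 0, 0]], jaw=[-1, -1, -1, -1, -1])

```text
t: 40.85
tcp_pos: [0.6113, 0.2965, 0.0545]
ee_rot: [3.14, 0.003, 0.018]
force: [-0.4, -0.8, 1.4]
opening: 0.0003
finger_force: 0.0
```

>>> carry_out(dp=[[0, 0.02, 0], [0, 0.03, 0], [0, 0.03, 0], [0, 0.03, 0], [0, 0.03, 0]], dr=[[0, 0, 0], [0, 0, 0], [0, 0, 0], [0, 0, 0], [0, 0, 0]], jaw=[-1, -1, -1, -1, -1])

```text
t: 41.35
tcp_pos: [0.6141, 0.2613, 0.0578]
ee_rot: [3.142, -0.001, 0.017]
force: [-0.2, -0.0, 0.1]
opening: 0.0006
finger_force: 0.0
```

>>> carry_out(dp=[[0, 0.03, 0], [0, 0.03, 0], [0, 0.03, 0], [0, 0.03, 0], [0, 0.03, 0]], dr=[[0, 0, 0], [0, 0, 0], [0, 0, 0], [0, 0, 0], [0, 0, 0]], jaw=[-1, -1, -1, -1, -1])

```text
t: 41.85
tcp_pos: [0.6145, 0.2259, 0.0576]
ee_rot: [-3.14, -0.001, 0.019]
force: [1.9, 5.2, 1.2]
opening: 0.0007
finger_force: 2.5
```

>>> carry_out(dp=[[0, 0.03, 0], [0, 0.03, 0], [0, 0.03, 0], [0, 0.03, 0], [0, 0.03, 0]], dr=[[0, 0, 0], [0, 0, 0], [0, 0, 0], [0, 0, 0], [0, 0, 0]], jaw=[-1, -1, -1, -1, -1])

```text
t: 42.35
tcp_pos: [0.6152, 0.1884, 0.0575]
ee_rot: [-3.14, -0.001, 0.019]
force: [2.1, 5.5, 0.9]
opening: 0.0004
finger_force: 2.5
```

>>> carry_out(dp=[[0, 0.03, 0], [0, 0.03, 0], [0, 0.03, 0], [0, 0.03, 0], [0, 0.03, 0]], dr=[[0, 0, 0], [0, 0, 0], [0, 0, 0], [0, 0, 0], [0, 0, 0]], jaw=[-1, -1, -1, -1, -1])

```text
t: 42.85
tcp_pos: [0.6159, 0.1509, 0.0575]
ee_rot: [-3.14, -0.001, 0.019]
force: [0.9, 5.5, 0.3]
opening: 0.0005
finger_force: 2.6
```

>>> carry_out(dp=[[0, 0.02, 0], [0, 0.02, 0], [0, 0.02, 0], [0, 0.02, 0], [0, 0.02, 0]], dr=[[0, 0, 0], [0, 0, 0], [0, 0, 0], [0, 0, 0], [0, 0, 0]], jaw=[-1, -1, -1, -1, -1])

```text
t: 43.35
tcp_pos: [0.6163, 0.1248, 0.0574]
ee_rot: [-3.141, -0.0, 0.018]
force: [1.3, 5.0, 5.0]
opening: 0.0006
finger_force: 2.8
```

>>> carry_out(dp=[[0, 0.01, 0], [0, 0.01, 0], [0, 0.01, 0], [0, 0.01, 0], [0, 0, 0]], dr=[[0, 0, 0], [0, 0, 0], [0, 0, 0], [0, 0, 0], [0, 0, 0]], jaw=[-1, -1, -1, -1, -1])

```text
t: 43.85
tcp_pos: [0.6163, 0.1243, 0.0577]
ee_rot: [-3.131, -0.003, 0.025]
force: [4.2, 29.2, -2.8]
opening: 0.0005
finger_force: 13.9
```

Stopped at 29 N. Backing off and checking how far the rack has travelled.

>>> carry_out(dp=[[0, -0.03, 0], [0, -0.06, 0], [0, -0.06, 0], [0, 0, -0.12], [0, 0, -0.15]], dr=[[0, 0, 0], [0, 0, 0], [0, 0, 0], [0, 0, 0], [0, 0, 0]], jaw=[-1, -1, -1, -1, -1])

```text
t: 44.35
tcp_pos: [0.6137, 0.1524, 0.1228]
ee_rot: [3.14, 0.006, 0.019]
force: [1.4, -0.2, 1.1]
opening: 0.0004
finger_force: 0.0
```

>>> carry_out(dp=[[0, 0, -0.15], [0, 0, -0.15], [0, 0, -0.12], [-0.1, 0, 0], [-0.1, 0, 0]], dr=[[0, 0, 0], [0, 0, 0], [0, 0, 0], [0, 0, 0], [0, 0, 0]], jaw=[-1, -1, -1, -1, -1])

```text
t: 44.85
tcp_pos: [0.5652, 0.1514, 0.2297]
ee_rot: [3.141, 0.0, 0.017]
force: [-0.1, 1.1, 0.2]
opening: 0.0006
finger_force: 0.0
```

>>> carry_out(dp=[[-0.14, 0, 0], [-0.14, 0, 0], [0, 0, 0], [0, 0, 0], [0, 0, 0]], dr=[[0, 0, 0], [0, 0, 0], [0, 0, 0], [0, 0, 0], [0, 0, 0]], jaw=[-1, -1, -1, -1, -1])

```text
t: 45.35
tcp_pos: [0.4962, 0.1499, 0.2294]
ee_rot: [3.141, 0.001, 0.017]
force: [0.3, 0.4, 0.2]
opening: 0.0003
finger_force: 0.0
```

```bash
python3 go.py; python3 - <<'E'
from pl import *
placed()
t=camera('top'); s=camera('scene'); cv2.imwrite('pics/k.png',np.hstack([cv2.resize(s['pixels'][140:320,190:410],None,fx=1.8,fy=1.8),cv2.resize(t['pixels'][170:350,260:480],None,fx=1.8,fy=1.8)]))
g=t['pixels'].astype(int).max(2)
for k in blobs((g<45).astype(np.uint8)*255,250,900,(210,190,380,275)):
    (u,v),_,_=cv2.minAreaRect(k); print('pad',(u,v),onz(t,u,v,.0757)[:2].round(4))
E
```

```text
t 45.4 p [0.4962 0.1499 0.2294] ypr [180.   0.   1.] F [0.3 0.4 0.2] op 0.0003
screen xy [ 0.6244 -0.0375] [array([11., 10.]), np.float64(90.0)]
screen xy [ 0.6271 -0.1341] [array([11., 10.]), np.float64(90.0)]
screen xy [ 0.63   -0.2269] [array([11., 10.]), np.float64(90.0)]
```

View pics/k.png

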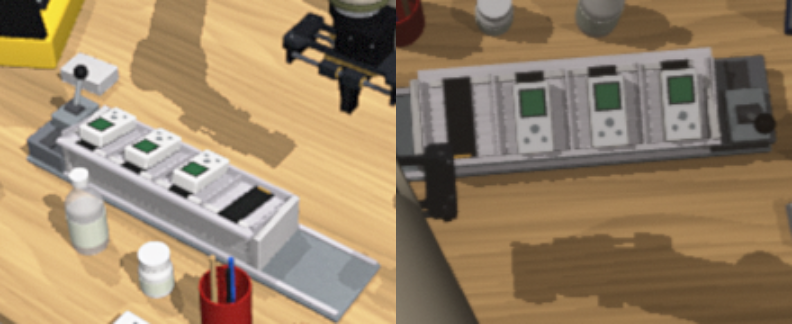

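```bash
python3 - <<'E'
from scr import *
s=camera('scene')
g=s['pixels'].astype(int).max(2)
for q,n in((cv2.imread('pics/scene0.png'),'0'),(s['pixels'],'now')):
    g=q.astype(int).max(2)
    for k in blobs((g<45).astype(np.uint8)*255,100,900,(230,200,420,300)):
        r=cv2.minAreaRect(k); print(n,np.round(r[0],1),np.round(r[1],1),onz(s,*r[0],.078)[:2].round(4))
    # plate-end edges: 
screens(s['pixels'],s)
E
```

```text
0 [367.5 273.5] [10.5 27.5] [0.6208 0.1854]
0 [338. 259.] [ 9.8 28.2] [0.6223 0.0912]
0 [310.  245.5] [ 8.6 28.3] [ 0.6247 -0.0022]
0 [283.4 232.4] [ 8.  29.4] [ 0.6261 -0.0962]
now [326.2 253.2] [ 9.4 28.4] [0.6231 0.0523]
(297.5, 233.5) [ 0.563 -0.097] 37
(270.7, 220.8) [ 0.566 -0.2  ] 32
(245.5, 208.7) [ 0.568 -0.301] 30
```

```bash
python3 - <<'E'
from h import *
t=camera('top')
tp=lambda x,y:(200+x/2.8,190+y/2.8)
for n,p,z in(('dock NW',(643,40),.05),('dock NE',(740,31),.05),('dock SW',(657,178),.05),('dock SE',(755,172),.05),('rack NE',(499,33),.088),('rack SE',(511,178),.07),('rack plate NW',(32,83),.083),('plate SW',(38,208),.083)): print(n,onz(t,*tp(*p),z)[:2].round(4))
E
python3 go.py .5 .165 .22 1 0 .6155 .165 .2 1 0 .6155 .145 .057 1 0
```

```text
dock NW [ 0.68   -0.2712]
dock NE [ 0.6825 -0.3551]
dock SW [ 0.5594 -0.2694]
dock SE [ 0.5592 -0.3521]
rack NE [ 0.6833 -0.1431]
rack SE [ 0.5637 -0.1443]
rack plate NW [0.6668 0.2465]
plate SW [0.5615 0.2439]
t 45.6 p [0.496  0.15   0.2291] ypr [1.8e+02 1.0e-01 1.0e+00] F [ 0.3  0.2 -0.6] op 0.0004
dr [0.     0.0002 0.    ] (0 deg) dp [ 0.017 -0.06   0.036] (18 mm)
dr [0. 0. 0.] (0 deg) dp [0.462 0.008 0.08 ] (117 mm)
dr [0. 0. 0.] (0 deg) dp [-0.001  0.08   0.572] (144 mm)
```

The travel measured in both views is about 134 mm. With the rack-to-dock gap of about 130 mm measured at the start and a hard stop at 29 N, the rack is home. Next is the lever, with shut fingers from the robot's side.

>>> carry_out(dp=[[0, 0.155, 0], [0, 0.155, 0], [0, 0.155, 0], [0, 0.155, 0], [0, 0.155, 0]], dr=[[0, 0, 0], [0, 0, 0], [0, 0, 0], [0, 0, 0], [0, 0, 0]], jaw=[-1, -1, -1, -1, -1])

```text
t: 46.1
tcp_pos: [0.4991, -0.0453, 0.2295]
ee_rot: [3.141, 0.0, 0.018]
force: [1.0, 0.2, 0.5]
opening: 0.0008
finger_force: 0.0
```

>>> carry_out(dp=[[0, 0.155, 0], [0, 0.155, 0], [0, 0.155, 0], [0, 0.155, 0], [0, 0.155, 0]], dr=[[0, 0, 0], [0, 0, 0], [0, 0, 0], [0, 0, 0], [0, 0, 0]], jaw=[-1, -1, -1, -1, -1])

```text
t: 46.6
tcp_pos: [0.5026, -0.2391, 0.2295]
ee_rot: [3.141, 0.001, 0.018]
force: [0.7, 0.5, 0.5]
opening: 0.0007
finger_force: 0.0
```

>>> carry_out(dp=[[0, 0.155, 0], [0, 0.155, 0], [0, 0, 0], [0, 0, 0], [0, 0, 0]], dr=[[0, 0, 0], [0, 0, 0], [0, 0, 0], [0, 0, 0], [0, 0, 0]], jaw=[-1, -1, -1, -1, -1])

```text
t: 47.1
tcp_pos: [0.5045, -0.3136, 0.2294]
ee_rot: [-3.141, 0.001, 0.019]
force: [0.4, 0.9, -0.1]
opening: 0.0006
finger_force: 0.0
```

```bash
python3 go.py .52 -.32 .118 0 0 .61 -.32 .118 0 0; python3 pl.py
```

```text
t 47.1 p [ 0.5045 -0.3136  0.2294] ypr [-180.     0.     1.1] F [ 0.4  0.9 -0.1] op 0.0006
dr [-0.0001  0.0001  0.0031] (1 deg) dp [0.062 0.025 0.446] (113 mm)
dr [0. 0. 0.] (0 deg) dp [0.36 0.   0.  ] (90 mm)
screen xy [ 0.6245 -0.0384] [array([12., 10.]), np.float64(90.0)]
screen xy [ 0.6278 -0.1327] [array([10., 12.]), np.float64(0.0)]
screen xy [ 0.6302 -0.2266] [array([11., 10.]), np.float64(90.0)]
```

>>> carry_out(dp=[[0, 0.012, 0.11], [0, 0.012, 0.11], [0, 0, 0.11], [0, 0, 0.11], [0.02, 0, 0]], dr=[[0, 0, 0], [0, 0, 0], [0, 0, 0], [0, 0, 0], [0, 0, 0]], jaw=[-1, -1, -1, -1, -1])

```text
t: 47.65
tcp_pos: [0.5071, -0.3187, 0.1162]
ee_rot: [-3.139, 0.006, 0.019]
force: [0.1, 0.6, -0.6]
opening: 0.0007
finger_force: 0.0
```

>>> carry_out(dp=[[0.06, 0, 0], [0.06, 0, 0], [0.04, 0, 0], [0.04, 0, 0], [0.04, 0, 0]], dr=[[0, 0, 0], [0, 0, 0], [0, 0, 0], [0, 0, 0], [0, 0, 0]], jaw=[-1, -1, -1, -1, -1])

```text
t: 48.15
tcp_pos: [0.5697, -0.3197, 0.1203]
ee_rot: [3.141, 0.0, 0.018]
force: [-2.3, 0.6, 1.7]
opening: 0.0003
finger_force: 0.8
```

>>> carry_out(dp=[[0.04, 0, 0], [0.04, 0, 0], [0.03, 0, 0], [0.03, 0, 0], [0, 0, 0]], dr=[[0, 0, 0], [0, 0, 0], [0, 0, 0], [0, 0, 0], [0, 0, 0]], jaw=[-1, -1, -1, -1, -1])

```text
t: 48.65
tcp_pos: [0.6049, -0.3187, 0.1192]
ee_rot: [3.141, 0.0, 0.019]
force: [-0.4, 0.3, 0.9]
opening: 0.0001
finger_force: 0.0
```

>>> carry_out(dp=[[0.02, 0, 0], [0.02, 0, 0], [0.015, 0, 0], [0, 0, 0], [0, 0, 0]], dr=[[0, 0, 0], [0, 0, 0], [0, 0, 0], [0, 0, 0], [0, 0, 0]], jaw=[-1, -1, -1, -1, -1])

```text
t: 49.15
tcp_pos: [0.613, -0.3193, 0.1191]
ee_rot: [-3.14, 0.01, 0.016]
force: [-23.5, 5.2, 11.9]
opening: 0.0006
finger_force: 11.9
```

The lever is at its end stop (23 N). Retreating to check.

>>> carry_out(dp=[[-0.04, 0, 0], [-0.08, 0, 0], [-0.12, 0, 0], [-0.12, 0, -0.05], [0, 0, -0.15]], dr=[[0, 0, 0], [0, 0, 0], [0, 0, 0], [0, 0, 0], [0, 0, 0]], jaw=[-1, -1, -1, -1, -1])

```text
t: 49.65
tcp_pos: [0.5219, -0.3207, 0.1662]
ee_rot: [-3.139, 0.009, 0.015]
force: [1.1, -0.9, 0.1]
opening: 0.0003
finger_force: 0.0
```

>>> carry_out(dp=[[0, 0, -0.15], [0, -0.15, -0.1], [0, -0.15, 0], [-0.05, -0.15, 0], [0, 0, 0]], dr=[[0, 0, 0], [0, 0, 0], [0, 0, 0], [0, 0, 0], [0, 0, 0]], jaw=[-1, -1, -1, -1, -1])

```text
t: 50.15
tcp_pos: [0.5138, -0.2026, 0.233]
ee_rot: [-3.141, -0.001, 0.025]
force: [0.9, -0.1, 0.4]
opening: 0.0003
finger_force: 0.0
```

```bash
python3 - <<'E'
from pl import *
from m2 import tri
placed(); t=camera('top'); s=camera('scene')
def bl(q,roi,t=40,amin=12,amax=900):
    g=q['pixels'].astype(int).max(2); return [cv2.minEnclosingCircle(k) for k in blobs((g<t).astype(np.uint8)*255,amin,amax,roi)]
a=bl(t,(440,190,485,255)); b=bl(s,(200,165,250,200)); print(a,b,[onz(t,*q[0],.1334).round(3) for q in a])
for x in a:
    for y in b: print(tri(t,x[0],s,y[0]))
h=get_obs(); print(h['tcp_pos'],h['force'])
p=np.hstack([cv2.resize(s['pixels'][140:320,190:410],None,fx=1.8,fy=1.8),cv2.resize(t['pixels'][170:350,260:480],None,fx=1.8,fy=1.8)])
cv2.imwrite('pics/l.png',p)
E
```

```text
screen xy [ 0.6255 -0.0386] [array([12. , 10.4]), np.float64(84.3)]
screen xy [ 0.6275 -0.133 ] [array([10., 12.]), np.float64(0.0)]
screen xy [ 0.6316 -0.2264] [array([10., 11.]), np.float64(0.0)]
[] [((221.0, 191.0), 3.1623775959014893)] []
[ 0.51353311 -0.20879637  0.23251919] [-0.39035941 -0.12284279 -0.08623338]
```

```bash
python3 - <<'E'
from meas import *
s=camera('scene'); t=camera('top')
for a in (-.5,0,.3,.5):
    p=[.609+.07*np.sin(a),-.3205,.072+.07*np.cos(a)]; print(a,proj(s,p).round(1),proj(t,p).round(1))
for n,q,roi in(('s',s,(195,160,250,215)),('t',t,(430,180,490,260))):
    for th in(25,35,45):
        g=q['pixels'].astype(int).max(2)
        print(n,th,[(np.round(cv2.minEnclosingCircle(k)[0],1).tolist(),round(cv2.contourArea(k))) for k in blobs((g<th).astype(np.uint8)*255,8,400,roi)])
E
```

```text
-0.5 [234.9 180.1] [465.3 237.9]
0 [226.8 183.6] [464.4 222.2]
0.3 [222.2 188. ] [462.8 213.5]
0.5 [219.4 191.7] [461.5 208.6]
s 25 []
s 35 [([221.0, 191.0], 12)]
s 45 [([220.7, 191.3], 29)]
t 25 []
t 35 []
t 45 [([431.0, 256.0], 9), ([445.0, 208.5], 256)]
```

```bash
python3 -c "
from plant import bot
print(bot.job_done())"
```

```text
the job is handed in; nothing more can be done
None
```

I handed the job in with no verdict shown: the canister is upright on the tray, all three meters present are seated at the lip, the rack was pushed to a hard stop at the dock (29 N, about 134 mm of measured travel, so being within 6 mm of home is inferred), and the lever is on (about 0.95 rad measured).

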